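# Lay a flanged shaft down into the V-blocks of a run-out bed

## Robot

A 6-joint arm with a two-finger parallel gripper is mounted at the origin on a cart in front of the work surface, level with it; the furniture and walls round the work are solid. World frame = base frame: x ahead of the robot, y to its left, z up, the work surface at z = 0. Lengths are in m, angles in rad, forces in N, time in s.
With the tool pointing down it reaches from about 0.25 to 0.775 m from the base axis. Payload 4 kg.
Tool frame: the origin (TCP) lies at the very end of the fingers, on their centre line; the grasp point (between the pads) lies 19 mm behind it; z points along the fingers, y is the line along which they close (so a half turn about z gives the same grasp; the last joint's range is limited). The gripper opens to 94 mm and grips with 3 to 60 N. Pads are 16 mm wide; open, the fingers measure 119 mm over their backs; the gripper's body (75 mm by 177 mm) begins 78 mm behind the grasp point.
Start: joints at [1.173, 0.087, 1.371, -0, 1.684, -0.103], TCP at [0.16, 0.526, 0.206] pointing down, gripper open.
Joint ranges: [-3.1, 3.1], [-0.76, 2.03], [0.27, 2.55], [-1.08, 4.22], [0.17, 2.65], [-2.57, 2.57]. Speed limits (rad/s): [2.79, 2.79, 3.14, 3.14, 3.14, 3.14].

## Interface

Orientations are given as a unit quaternion [w, x, y, z].
In Python, from workcell import arm gives the robot as it stands. The module is installed in compiled form; this text tells all that it offers.
- The arm moves only by the tool jog_arm, never from a script. Its argument "deltas" is a list of rows, each a list of 3 entries, a list of its own where there are three numbers: the turn, a rotation vector about the tool's x, y, z in rad, then the shift along the tool's x, y, z in cm, then the opening, from 0 (shut) to 1 (fully open). A call has 1 to 12 rows; each row shifts and turns the commanded pose from where the row before left it, along the tool's axes as they then stand; what a row does not reach is not made up. A row lasts 1/12 s, in which the tool goes at most 41.7 mm and 7.16 degrees, less where a joint would pass 70% of its speed; a pose out of reach is approached as far as the arm can. A call with a gripper value outside its range is refused whole. The fingers move at their own pace and stop on an object; the grip force is fixed at half the most. Time passes only in rows, so rows that do not move let the fingers close. It gives the time, the measured TCP pose, the force, the opening and the grip force at its end, in the units of the state.
- arm.get_obs(): the state, without advancing time (a new reading comes with each control period).
- arm.capture(name): name is "scene" or "top"; returns a dict with "pixels" (480x640x3 uint8, red, green, blue), "z_map" (480x640 float32, m along the optical axis (not along the pixel's ray), 0 where there is no reading), "K" (3x3 intrinsics, pixels), "k1" (the pictures are not rectified: a ray, as slopes to the right and down, at radius r is drawn at 1 + k1 r^2 times it, then the intrinsics apply), "rvec" (rotation vector, rad) and "tvec" (3), from world to camera coordinates, as OpenCV has them. Camera axes: x right, y down, z forward; pixel columns grow to the right and rows downward; lengths in m; the calibration is good to about 2 mm. A picture is of the moment at which its call begins.
- arm.finish_job(): hands the job in; it is judged then, once.
The state is a dict: "t": time; "joints": joint angles; "joint_vel": joint speeds; "joint_torque": joint torques, N m; "tool_pos": TCP position; "tcp_rot": TCP orientation; "contact_force": force on the tool from outside, world axes, zero at the start; "ft_torque": the same for the moment, N m; "opening": finger opening in m; "grip_force": force on a finger pad.
Only numpy, scipy, OpenCV 4.12 (cv2) and the standard library are available. Lean on these libraries where they do the work, as an engineer would, in place of code of your own. Each camera call takes 0.05 s, during which the arm holds its last target. There are 200 camera calls.

## Task

The flanged shaft stands on end on the inspection bed and has to lie in the V-blocks for its run-out check. Without gripping, lifting or carrying it, tip it over with open fingertips toward the two V-blocks, checking its fall all the way so that it comes down gently into both V's, and push it endways until its flange sits against the near V-block. Leave the dial gauge, the bearings and the feeler gauge alone.

Things in the scene. Friction and masses are not known exactly. Their poses are not given: they have to be found in the camera images.
- shaft: loose steel shaft 235 mm long, about 0.7 kg, standing on its square flange. Origin: centre of the flange's outer (under) face; z along the shaft to its free end. Flange 70 x 70 x 12 mm (z 0 to 12), its sides along the shaft's x and y, nearly square to the bed. Centre of mass at z = 90 mm: it goes over by itself once it leans about 21 degrees. Pushed near its free end it tips, it does not slide
- shaft_end (a point): centre of the shaft's free end face, 280 mm above the bench at the start. From the flange a journal of 30 mm diameter runs to 40 mm short of this end; the last 40 mm is a splined end of 24 mm diameter with a 3 mm chamfer
- bed: fixed grey cast bed, 90 mm (x) x 290 mm (y), top 45 mm above the bench; origin on the bench under its centre. The shaft must go over toward its -y. Near V-block from y = +20 to -16 mm, far one from -105 to -141 mm, 80 mm wide at the foot. The shaft stands on the near block's +y side, its flange 14 to 30 mm from it. Lying home, its free end overhangs the bed's end by 58 mm, only the bench below
- stop_face (a point): point in the near V-block's face toward the standing shaft, on the axis of the seated shaft (bed frame 0, +20, 81.5 mm); the flange's inner face must come against this face. The 90 degree V's run along y at x = 0, about 40 mm wide at the mouth, tops 35 mm above the bed; a shaft lying in them has its axis 81.5 mm above the bench and its flange 1.5 mm clear of the bed
- dial_gauge: dial gauge, 47 mm across, face up, on a short post fixed to a lug on the bed's +x side between the V-blocks; origin at the foot of its post (bed frame 80, -75, 40 mm); top 94 mm above the bench; plunger points to the shaft's centre line and ends 30 mm short of it
- bearing_big: loose ball bearing 62 mm across, 16 mm high, lying on the bench on the robot's side of the bed; origin centre of underside
- bearing_small: loose ball bearing 52 mm across, 16 mm high, lying on the bench on the robot's side of the bed; origin centre of underside
- feeler: loose feeler gauge, 105 x 17 x 10 mm, lying on the bench on the far side of the bed; origin centre of underside
There are look-alikes about, which are no part of the job. Several things have the shape of the shaft; the one meant has the colours described above.

How it is judged:
At the end, for the whole second after the job is handed in: The shaft lies at rest in both V's (axis level within 1.5 degrees, along the bed within 1.7 degrees and within 3 mm of its seated height at both ends), free end past the far V-block, flange against the near V-block's face within 2.5 mm (angle between shaft's own z axis and vertical between 1.545 and 1.597 rad and angle between the z axis of shaft and the y axis of bed, either way round below 0.03 rad and y of shaft_end in the frame of bed below -0.18 m and y of shaft in the frame of bed below 0.0345 m and z of shaft in the frame of bed between 0.0785 and 0.0845 m and z of shaft_end in the frame of bed between 0.0785 and 0.0845 m and linear speed of shaft below 0.02 m/s); the robot touches nothing.
It fails at once if the shaft fell or was thrown over: it turned faster than 3 rad/s (a drop of its end by more than about 25 mm) (angular speed of shaft above 3 rad/s).
It fails at once if the shaft was lifted or carried, or left the bed: its flange's centre rose over 10 mm while it stood, or over 16 mm above its seated height, or went below the bed's top (z of shaft in the frame of bed above 0.0975 m or (angle between shaft's own z axis and vertical below 0.35 rad and z of shaft in the frame of bed above 0.07 m) or z of shaft in the frame of bed below 0.03 m).
It fails at once if the shaft was gripped or shoved hard while it went over: the fingers pressed on it with over 15 N before it was nearly down (angle between shaft's own z axis and vertical below 1.3 rad and contact force between the fingers and shaft above 15 N).
It fails at once if the dial gauge was knocked (contact force between dial_gauge and anything else above 1 N).
It fails at once if a bearing or the feeler gauge was moved more than 15 mm (distance of any of bearing_big, bearing_small, feeler from where it was at the start of the episode above 0.015 m).
It also fails if it takes over 69 s, if anything falls off the work surface, if the arm or the gripper's body presses on something with over 40 N, if the wrist force passes 120 N, or if a joint passes its speed limit or range.

## Working session

There is one attempt and no reset: what is moved stays moved. The work goes in short steps, Python scripts to look and compute and a tool call to move; the robot and the scene stay as the last step left them, time stands still between calls to the robot, and variables do not carry over. Pictures are saved under pics/ and viewed, at most 10 in all, crops included, and the job is handed in when it is done.

Besides the shell and the picture viewer there is one more tool, called after "Request:" as name(argument=value, ...), one argument or row to a line, values as JSON. jog_arm: Moves the arm, as the interface text tells. Its arguments: {"type":"object","properties":{"deltas":{"type":"array"}},"required":["deltas"]}

```bash
mkdir -p pics; cat > h.py <<'E'
import numpy as np, cv2
from workcell import arm
def cap(n):
    c=arm.capture(n); c['R']=cv2.Rodrigues(np.array(c['rvec'],float))[0]; return c
def save(c,f,crop=None,s=1):
    p=c['pixels'][:,:,::-1]
    if crop: p=p[crop[1]:crop[3],crop[0]:crop[2]]
    cv2.imwrite('pics/'+f,cv2.resize(p,None,fx=s,fy=s,interpolation=cv2.INTER_CUBIC))
def ray(c,uv):
    K=np.array(c['K']); d=np.array([(uv[0]-K[0,2])/K[0,0],(uv[1]-K[1,2])/K[1,1]]); s=d.copy()
    for _ in range(20): s=d/(1+c['k1']*(s@s))
    o=-c['R'].T@np.array(c['tvec']).ravel(); return o,c['R'].T@np.array([*s,1])
def onz(c,uv,z):
    o,d=ray(c,uv); return o+d*(z-o[2])/d[2]
def pt(c,uv):
    o,d=ray(c,uv); return o+d*c['z_map'][int(uv[1]),int(uv[0])]
def cloud(c):
    v,u=np.mgrid[0:480,0:640]; K=np.array(c['K'])
    d=np.stack([(u-K[0,2])/K[0,0],(v-K[1,2])/K[1,1]],-1); s=d.copy()
    for _ in range(20): s=d/(1+c['k1']*(s**2).sum(-1,keepdims=True))
    z=c['z_map'][...,None]; P=np.concatenate([s*z,z],-1)
    W=(P-np.array(c['tvec']).ravel())@c['R']; W[c['z_map']==0]=np.nan; return W
E
python3 - <<'E'
from h import *
for n in('scene','top'):
    c=cap(n); save(c,n+'0.png'); print(n,c['K'],c['k1'],-c['R'].T@np.array(c['tvec']).ravel())
print(arm.get_obs())
E
```

```text
scene [[552.32594565   0.         328.51721851]
 [  0.         552.32594565 240.36430363]
 [  0.           0.           1.        ]] -0.11364501209261148 [ 0.02083825 -0.30255904  0.88338528]
top [[583.2757583    0.         317.82076588]
 [  0.         583.2757583  239.70142177]
 [  0.           0.           1.        ]] -0.07523062981696438 [0.34290033 0.07822908 1.20117505]
{'t': 0.1, 'joints': array([ 1.17292706e+00,  8.78904837e-02,  1.37213102e+00, -2.61348640e-05,
        1.68358644e+00, -1.03117812e-01]), 'joint_vel': array([ 0.00039079, -0.00114017, -0.00430608, -0.00076724, -0.00194045,
       -0.0007813 ]), 'joint_torque': array([ 1.81104890e-03, -3.41250515e+01, -3.03302479e+01,  7.20014283e-02,
        3.05209262e-02, -1.08559800e-04]), 'tool_pos': array([0.15960237, 0.525807  , 0.20440193]), 'tcp_rot': array([-2.37196419e-04,  1.46844181e-01,  9.89159123e-01, -9.79414892e-04]), 'contact_force': array([ 0.99947508, -0.51109814, -0.11613545]), 'ft_torque': array([-0.00847676, -0.01321951,  0.01170168]), 'grip_force': 0.0, 'opening': 0.09376450980782923}
```

View pics/scene0.png

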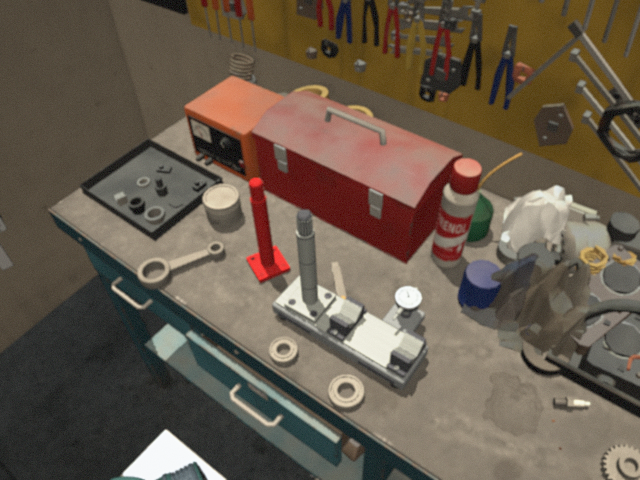

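View pics/top0.png

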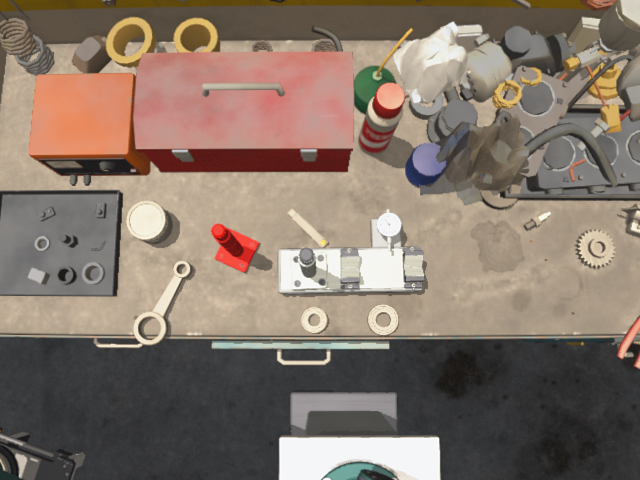

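The scene view shows the steel shaft standing on the bed (tip at 305,213, foot near 312,300). A red look-alike stands on the bench (256,183 to 268,265). The V-blocks are at (345,315) and (407,348), the gauge at (407,298), the bearings at (283,350) and (346,391), and the feeler at (338,280). In the top view the bed runs from (280,270) to (424,270). Candidates for the shaft are therefore the grey one at (306,255) and the red one at (262,230). The grey one fits, because it is steel and stands on the bed beside the near V-block.

```bash
python3 - <<'E'
from h import *
c=cap('top'); save(c,'crop1.png',(200,190,460,350),3)
W=cloud(c); s=cap('scene'); S=cloud(s)
np.set_printoptions(precision=4,suppress=True)
# bed top: z ~0.045, in region
def reg(W,z0,z1,box):
    m=np.zeros(W.shape[:2],bool); m[box[1]:box[3],box[0]:box[2]]=1
    return m&(W[...,2]>z0)&(W[...,2]<z1)
m=reg(W,.038,.052,(265,235,440,305)).astype(np.uint8)
n,l,st,_=cv2.connectedComponentsWithStats(m)
pts=W[m>0]; print('bedz',np.median(pts[:,2]),len(pts))
r=cv2.minAreaRect(pts[:,:2].astype(np.float32)*1000); print('bed rect',r)
for nm,C,box in(('top',W,(285,230,340,290)),('scene',S,(285,200,330,320))):
    for z0,z1 in((.1,.15),(.15,.2),(.2,.235),(.25,.276),(.276,.29)):
        p=C[reg(C,z0,z1,box)]; print(nm,z0,len(p),np.median(p,0) if len(p) else '')
for nm,C,box in(('top',W,(335,240,365,300)),('top',W,(400,240,430,300))):
    p=C[reg(C,.07,.09,box)]; print('V',cv2.minAreaRect(p[:,:2].astype(np.float32)*1000),np.median(p,0))
p=W[reg(W,.085,.1,(370,205,405,250))];print('gauge',p.min(0),p.max(0))
for b in((300,305,330,335),(366,303,400,337),(285,205,330,248)):
    p=W[reg(W,.006,.02,b)];print('loose',p.min(0),p.max(0))
# flange
p=W[reg(W,.053,.061,(275,240,345,300))];print('flange',len(p),cv2.minAreaRect(p[:,:2].astype(np.float32)*1000))
E
```

```text
bedz 0.043853012742404406 3533
bed rect ((494.2790222167969, 19.00304412841797), (113.01526641845703, 287.8076477050781), 1.130140781402588)
top 0.1 51 [0.4648 0.0988 0.1245]
top 0.15 53 [0.4649 0.0992 0.178 ]
top 0.2 35 [0.4645 0.0984 0.2164]
top 0.25 63 [0.4699 0.1007 0.27  ]
top 0.276 157 [0.4775 0.1006 0.2793]
scene 0.1 299 [0.4676 0.0897 0.1263]
scene 0.15 337 [0.4676 0.0899 0.176 ]
scene 0.2 267 [0.4678 0.0899 0.2184]
scene 0.25 204 [0.4703 0.0917 0.2648]
scene 0.276 114 [0.4763 0.0982 0.2781]
V ((482.3561706542969, 21.105121612548828), (59.33988952636719, 35.29490661621094), 1.8162717819213867) [0.492  0.021  0.0778]
V ((484.7845764160156, -104.05592346191406), (58.3169059753418, 36.393646240234375), 1.52131986618042) [ 0.4956 -0.1039  0.0777]
gauge [ 0.5157 -0.0774  0.0852] [ 0.5948 -0.032   0.0982]
loose [0.3574 0.0659 0.0065] [0.4079 0.1165 0.0199]
loose [ 0.3535 -0.0799  0.0061] [ 0.414  -0.0175  0.0199]
loose [0.5337 0.0637 0.006 ] [0.6214 0.1468 0.0139]
flange 839 ((480.7381591796875, 83.33984375), (77.82081604003906, 107.49788665771484), 1.2013927698135376)
```

View pics/crop1.png

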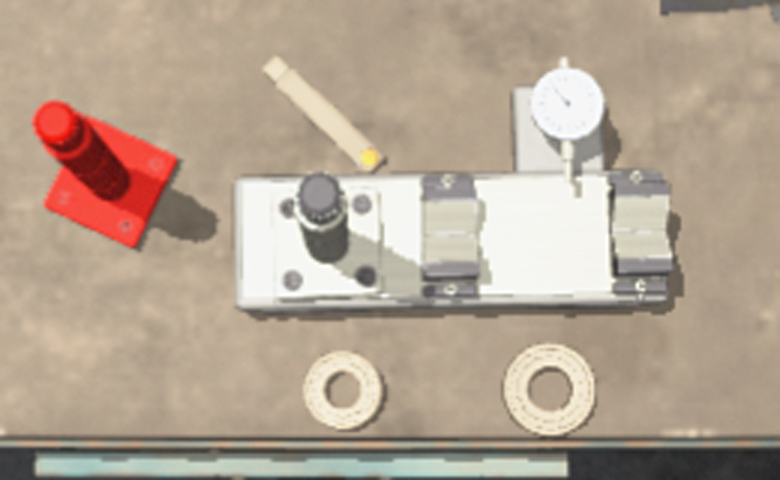

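The crop shows the grey shaft at crop (320,200), standing on its square flange on the bed at (325,240) with V-blocks at (450,225) and (640,230). It is the one meant; the red one at (80,150) stands on the bench and is a look-alike.

Plan: point the tool roughly along +x, sloping about 15° down, with one fingertip on each side of the splined end and slack between them. Then follow the tipping arc, rolling the tool about its z axis.

```bash
cat >> h.py <<'E'
from scipy.linalg import logm,expm
from scipy.spatial.transform import Rotation as Ro
def T(p,R): M=np.eye(4); M[:3,:3]=R; M[:3,3]=p; return M
def now():
    o=arm.get_obs(); q=o['tcp_rot']; return T(o['tool_pos'],Ro.from_quat([q[1],q[2],q[3],q[0]]).as_matrix())
def orient(d,n):  # tool z=d, tool y = n made square to d
    d=d/np.linalg.norm(d); y=n-d*(n@d); y/=np.linalg.norm(y); return np.stack([np.cross(y,d),y,d],1)
def rows(A,B,N,show=True):
    M=expm(logm(np.linalg.inv(A)@B)/N).real; w=Ro.from_matrix(M[:3,:3]).as_rotvec(); v=M[:3,3]*100
    w=np.round(w,4); v=np.round(v,3)
    if show: print(N,w.tolist(),v.tolist(),'per row: mm',round(np.linalg.norm(v)*10,1),'deg',round(np.degrees(np.linalg.norm(w)),2))
    S=T(v/100,Ro.from_rotvec(w).as_matrix()); C=A.copy(); P=[]
    for _ in range(N): C=C@S; P.append(C[:3,3].copy())
    return C,np.array(P)
yaw=np.radians(1.2); bx=np.array([np.cos(yaw),np.sin(yaw),0]); by=np.array([-np.sin(yaw),np.cos(yaw),0]); bz=np.array([0,0,1.])
def D(ph,hd=0): return np.cos(ph)*(np.cos(hd)*bx+np.sin(hd)*by)-np.sin(ph)*bz
E
python3 - <<'E'
from h import *
A=now(); B=T([.25,.45,.38],orient(D(np.radians(50)),by)); C,P=rows(A,B,12);print(P[::4].round(3))
B2=T([.47,.12,.38],orient(D(np.radians(20)),by)); C,P=rows(C,B2,20);print(P[::5].round(3),C.round(3))
E
```

```text
12 [-0.0093, -0.0577, -0.0252] [-1.287, -0.462, -1.153] per row: mm 17.9 deg 3.65
[[0.171 0.518 0.216]
 [0.209 0.489 0.269]
 [0.237 0.465 0.33 ]]
20 [0.0, -0.0262, -0.0] [-0.629, -1.672, 0.874] per row: mm 19.9 deg 1.5
[[0.261 0.433 0.377]
 [0.316 0.351 0.368]
 [0.371 0.269 0.366]
 [0.426 0.186 0.371]] [[-0.342 -0.021  0.94   0.47 ]
 [-0.007  1.     0.02   0.12 ]
 [-0.94   0.    -0.342  0.38 ]
 [ 0.     0.     0.     1.   ]]
```

Request:
jog_arm(
  deltas=[
    [[-0.0093, -0.0577, -0.0252], [-1.287, -0.462, -1.153], 1],
    [[-0.0093, -0.0577, -0.0252], [-1.287, -0.462, -1.153], 1],
    [[-0.0093, -0.0577, -0.0252], [-1.287, -0.462, -1.153], 1],
    [[-0.0093, -0.0577, -0.0252], [-1.287, -0.462, -1.153], 1],
    [[-0.0093, -0.0577, -0.0252], [-1.287, -0.462, -1.153], 1],
    [[-0.0093, -0.0577, -0.0252], [-1.287, -0.462, -1.153], 1],
    [[-0.0093, -0.0577, -0.0252], [-1.287, -0.462, -1.153], 1],
    [[-0.0093, -0.0577, -0.0252], [-1.287, -0.462, -1.153], 1],
    [[-0.0093, -0.0577, -0.0252], [-1.287, -0.462, -1.153], 1],
    [[-0.0093, -0.0577, -0.0252], [-1.287, -0.462, -1.153], 1],
    [[-0.0093, -0.0577, -0.0252], [-1.287, -0.462, -1.153], 1],
    [[-0.0093, -0.0577, -0.0252], [-1.287, -0.462, -1.153], 1],
  ],
)

```text
t: 1.2
tool_pos: [0.2502, 0.4497, 0.3814]
tcp_rot: [0.343, -0.01, 0.939, 0.004]
contact_force: [0.4, -0.2, -0.2]
opening: 0.0937
grip_force: 0.0
```

```bash
python3 - <<'E'
from h import *
print(now().round(4), arm.get_obs()['joints'].round(4))
E
```

```text
[[-7.640e-01 -2.220e-02  6.448e-01  2.502e-01]
 [-1.640e-02  9.998e-01  1.490e-02  4.497e-01]
 [-6.450e-01  8.000e-04 -7.642e-01  3.814e-01]
 [ 0.000e+00  0.000e+00  0.000e+00  1.000e+00]] [ 1.3892 -0.1467  1.4154 -0.6878  1.6731 -0.3478]
```

Request:
jog_arm(
  deltas=[
    [[0, -0.0262, 0], [-0.629, -1.672, 0.874], 1],
    [[0, -0.0262, 0], [-0.629, -1.672, 0.874], 1],
    [[0, -0.0262, 0], [-0.629, -1.672, 0.874], 1],
    [[0, -0.0262, 0], [-0.629, -1.672, 0.874], 1],
    [[0, -0.0262, 0], [-0.629, -1.672, 0.874], 1],
    [[0, -0.0262, 0], [-0.629, -1.672, 0.874], 1],
    [[0, -0.0262, 0], [-0.629, -1.672, 0.874], 1],
    [[0, -0.0262, 0], [-0.629, -1.672, 0.874], 1],
    [[0, -0.0262, 0], [-0.629, -1.672, 0.874], 1],
    [[0, -0.0262, 0], [-0.629, -1.672, 0.874], 1],
    [[0, -0.0262, 0], [-0.629, -1.672, 0.874], 1],
    [[0, -0.0262, 0], [-0.629, -1.672, 0.874], 1],
  ],
)

```text
t: 2.2
tool_pos: [0.3824, 0.2514, 0.3666]
tcp_rot: [0.485, -0.009, 0.874, 0.006]
contact_force: [-0.8, 0.0, 0.9]
opening: 0.0937
grip_force: 0.0
```

```bash
python3 - <<'E'
from h import *
print(now().round(4), arm.get_obs()['joints'].round(4))
E
```

```text
[[-0.5286 -0.0216  0.8486  0.3824]
 [-0.0104  0.9998  0.019   0.2514]
 [-0.8488  0.0012 -0.5287  0.3666]
 [ 0.      0.      0.      1.    ]] [ 1.0169 -0.6072  1.919  -0.8466  1.2538 -0.5476]
```

Request:
jog_arm(
  deltas=[
    [[0, -0.0262, 0], [-0.629, -1.672, 0.874], 1],
    [[0, -0.0262, 0], [-0.629, -1.672, 0.874], 1],
    [[0, -0.0262, 0], [-0.629, -1.672, 0.874], 1],
    [[0, -0.0262, 0], [-0.629, -1.672, 0.874], 1],
    [[0, -0.0262, 0], [-0.629, -1.672, 0.874], 1],
    [[0, -0.0262, 0], [-0.629, -1.672, 0.874], 1],
    [[0, -0.0262, 0], [-0.629, -1.672, 0.874], 1],
    [[0, -0.0262, 0], [-0.629, -1.672, 0.874], 1],
  ],
)

```text
t: 2.87
tool_pos: [0.4869, 0.1376, 0.3814]
tcp_rot: [0.571, -0.004, 0.821, -0.001]
contact_force: [0.2, 0.1, 0.2]
opening: 0.0938
grip_force: 0.0
```

```bash
python3 - <<'E'
from h import *
print(now().round(4), arm.get_obs()['joints'].round(4))
E
```

```text
[[-0.3475 -0.0051  0.9377  0.4869]
 [-0.0066  1.      0.003   0.1376]
 [-0.9377 -0.0052 -0.3475  0.3814]
 [ 0.      0.      0.      1.    ]] [ 0.4381 -0.7563  2.081  -0.628   0.7376 -0.9232]
```

```bash
cat >> h.py <<'E'
from scipy.optimize import least_squares
def rot(a,ax): return Ro.from_euler(ax,a).as_matrix()
def fk(q,k):
    r0,h,L1,L2,a,Lt=k
    R1=rot(q[0],'z'); R2=R1@rot(q[1],'y'); R3=R2@rot(q[2],'y'); R4=R3@rot(q[3],'z'); R5=R4@rot(q[4],'y'); R6=R5@rot(q[5],'z')
    p=R1@[r0,0,h]+R2@[0,0,L1]+R3@[a,0,L2]+R6@[0,0,Lt]
    return T(p,R6@rot(np.pi*0,'z'))
Q=np.array([[1.17292706,.0878904837,1.37213102,-2.6e-5,1.68358644,-.103117812],[1.3892,-.1467,1.4154,-.6878,1.6731,-.3478],[1.0169,-.6072,1.919,-.8466,1.2538,-.5476],[.4381,-.7563,2.081,-.628,.7376,-.9232]])
X=np.array([[.15960237,.525807,.20440193],[.2502,.4497,.3814],[.3824,.2514,.3666],[.4869,.1376,.3814]])
KK=least_squares(lambda k:np.concatenate([(fk(q,k)[:3,3]-x) for q,x in zip(Q,X)]).ravel(),[0,.3,.35,.35,0,.25]).x
E
python3 - <<'E'
from h import *
np.set_printoptions(precision=4,suppress=True)
print(KK)
for q,x in zip(Q,X): print(fk(q,KK)[:3,3]-x)
print(fk(Q[3],KK)[:3,:3])
E
```

```text
[-0.1268  0.0897  0.3432  0.6431  0.0332  0.2624]
[ 0.0518 -0.0228  0.0029]
[-0.0003 -0.0063  0.007 ]
[ 0.002   0.0151 -0.0011]
[ 0.0031 -0.0225 -0.0087]
[[ 0.0051 -0.3475  0.9377]
 [-1.     -0.0067  0.0029]
 [ 0.0052 -0.9377 -0.3475]]
```

```bash
sed -i 's/r0,h,L1,L2,a,Lt=k/r0,h,L1,L2,a,Lt,b,c=k/; s/p=R1@\[r0,0,h\]/p=R1@[r0,b,h]/; s/R6@\[0,0,Lt\]/R5@[0,c,0]+R6@[0,0,Lt]/; s/,.35,.35,0,.25\]/,.35,.35,0,.25,.05,0]/; s/.ravel(),\[0,/.ravel(),[0.,/' h.py
python3 - <<'E'
from h import *
np.set_printoptions(precision=4,suppress=True)
print(KK)
for q,x in zip(Q,X): print(fk(q,KK)[:3,3]-x)
E
```

```text
[-0.0007  0.1525  0.449   0.5005  0.1007  0.3506  0.0564  0.0002]
[ 0. -0.  0.]
[-0.  0.  0.]
[-0. -0. -0.]
[ 0. -0.  0.]
```

```bash
cat >> h.py <<'E'
LO=np.array([-3.1,-.76,.27,-1.08,.17,-2.57]); HI=np.array([3.1,2.03,2.55,4.22,2.65,2.57])
OFF=fk(Q[0],KK)[:3,:3].T@Ro.from_quat([.146844181,.989159123,-.000979,-.000237]).as_matrix()
def ik(M,q0):
    f=lambda q:(lambda F:np.concatenate([(F[:3,3]-M[:3,3])*5,Ro.from_matrix((F[:3,:3]@OFF).T@M[:3,:3]).as_rotvec()]))(fk(q,KK))
    s=least_squares(f,np.clip(q0,LO+1e-4,HI-1e-4),bounds=(LO,HI)); return s.x,s.cost**.5
G=np.array([.4775,.1006,0]); S0=.217; CR=.013; PIV=35.
def pose(th,ph0,sg,s=S0,z0=.045,extra=0,piv=None):
    e=G-.035*by if piv is None else piv
    e=np.array([e[0],e[1],z0]); ax=np.cos(th)*bz-np.sin(th)*by; up=np.sin(th)*bz+np.cos(th)*by
    c=e+ax*s+up*.035
    d=np.cos(ph0)*bx+np.sin(ph0)*(np.sin(th)*by-np.cos(th)*bz)-np.tan(sg)*(th/(np.pi/2))**2*bz
    R=orient(d,up); return T(c+CR*R[:,2]+extra*up,R)
E
python3 - <<'E'
from h import *
np.set_printoptions(precision=2,suppress=True)
print(OFF)
for p in(40,50,60,70):
    q=Q[3].copy(); q[3]=-.3;q[4]=1.2
    for t in(0,15,30,45,60,75,90):
        M=pose(np.radians(t),np.radians(p),np.radians(15)); q,e=ik(M,q); print(p,t,round(e,4),q,M[:3,3],'d',M[:3,2])
E
```

```text
[[-0. -1. -0.]
 [ 1. -0. -0.]
 [ 0. -0.  1.]]
40 0 0.0 [ 0.17 -0.67  2.09 -0.15  0.86 -1.37] [0.49 0.1  0.25] d [ 0.77  0.02 -0.64]
40 15 0.0 [-0.34 -0.71  2.12  0.53  0.99 -1.92] [0.49 0.05 0.26] d [ 0.76  0.18 -0.63]
40 30 0.0 [-0.72 -0.59  2.12  0.9   1.25 -2.2 ] [ 0.49 -0.01  0.24] d [ 0.75  0.33 -0.58]
40 45 0.0 [-0.93 -0.38  2.1   1.05  1.42 -2.32] [ 0.49 -0.06  0.22] d [ 0.73  0.46 -0.51]
40 60 0.0 [-1.03 -0.14  2.07  1.12  1.52 -2.36] [ 0.49 -0.1   0.18] d [ 0.72  0.55 -0.42]
40 75 0.0 [-1.09  0.09  2.04  1.16  1.57 -2.37] [ 0.49 -0.13  0.13] d [ 0.72  0.61 -0.34]
40 90 0.0 [-1.13  0.3   2.01  1.19  1.59 -2.36] [ 0.49 -0.14  0.08] d [ 0.73  0.64 -0.26]
50 0 0.0 [ 0.15 -0.56  1.96 -0.09  1.05 -1.43] [0.49 0.1  0.25] d [ 0.64  0.01 -0.77]
50 15 0.0 [-0.32 -0.59  1.98  0.45  1.16 -1.87] [0.49 0.05 0.25] d [ 0.63  0.21 -0.74]
50 30 0.0 [-0.68 -0.47  1.99  0.79  1.37 -2.14] [ 0.49 -0.01  0.24] d [ 0.62  0.39 -0.68]
50 45 0.0 [-0.88 -0.27  1.97  0.95  1.52 -2.26] [ 0.49 -0.06  0.22] d [ 0.61  0.53 -0.59]
50 60 0.0 [-0.99 -0.04  1.94  1.02  1.61 -2.33] [ 0.49 -0.1   0.18] d [ 0.6   
[... 737 characters left out ...]
1.03  0.48  1.75  1.03  1.8  -2.36] [ 0.49 -0.14  0.08] d [ 0.47  0.85 -0.26]
70 0 0.0 [ 0.11 -0.31  1.69 -0.03  1.42 -1.48] [0.48 0.1  0.25] d [ 0.34  0.01 -0.94]
70 15 0.0 [-0.27 -0.33  1.72  0.34  1.49 -1.79] [0.48 0.05 0.25] d [ 0.33  0.25 -0.91]
70 30 0.0 [-0.57 -0.23  1.72  0.6   1.61 -2.03] [ 0.48 -0.01  0.24] d [ 0.32  0.47 -0.82]
70 45 0.0 [-0.76 -0.06  1.71  0.76  1.73 -2.18] [ 0.49 -0.05  0.21] d [ 0.31  0.64 -0.7 ]
70 60 0.0 [-0.88  0.15  1.68  0.85  1.82 -2.27] [ 0.49 -0.09  0.18] d [ 0.31  0.77 -0.55]
70 75 0.0 [-0.94  0.36  1.65  0.91  1.88 -2.33] [ 0.49 -0.12  0.13] d [ 0.3   0.86 -0.4 ]
70 90 0.0 [-0.98  0.56  1.61  0.95  1.91 -2.37] [ 0.49 -0.14  0.08] d [ 0.31  0.91 -0.26]
```

```bash
sed -i 's/S0=.217/S0=.218/' h.py; cat >> h.py <<'E'
P45=np.radians(45); SG=np.radians(15)
E
python3 - <<'E'
from h import *
A=now(); B=pose(0,P45,SG); H=B.copy(); H[2,3]+=.09
C,P=rows(A,H,10);print(P.round(3)); C,P=rows(C,B,10); print(C.round(4))
E
```

```text
10 [-0.0016, 0.043, -0.0004] [0.328, -0.367, 0.193] per row: mm 5.3 deg 2.47
[[0.488 0.134 0.378]
 [0.488 0.13  0.374]
 [0.489 0.127 0.37 ]
 [0.489 0.123 0.366]
 [0.489 0.119 0.363]
 [0.489 0.116 0.359]
 [0.488 0.112 0.355]
 [0.488 0.108 0.351]
 [0.487 0.104 0.348]
 [0.487 0.101 0.344]]
10 [-0.0, 0.0, -0.0] [0.637, 0.0, 0.636] per row: mm 9.0 deg 0.0
[[-0.7067 -0.0206  0.7073  0.4867]
 [-0.0145  0.9998  0.0146  0.1008]
 [-0.7074  0.     -0.7068  0.2538]
 [ 0.      0.      0.      1.    ]]
```

Request:
jog_arm(
  deltas=[
    [[-0.0016, 0.043, -0.0004], [0.328, -0.367, 0.193], 1],
    [[-0.0016, 0.043, -0.0004], [0.328, -0.367, 0.193], 1],
    [[-0.0016, 0.043, -0.0004], [0.328, -0.367, 0.193], 1],
    [[-0.0016, 0.043, -0.0004], [0.328, -0.367, 0.193], 1],
    [[-0.0016, 0.043, -0.0004], [0.328, -0.367, 0.193], 1],
    [[-0.0016, 0.043, -0.0004], [0.328, -0.367, 0.193], 1],
    [[-0.0016, 0.043, -0.0004], [0.328, -0.367, 0.193], 1],
    [[-0.0016, 0.043, -0.0004], [0.328, -0.367, 0.193], 1],
    [[-0.0016, 0.043, -0.0004], [0.328, -0.367, 0.193], 1],
    [[-0.0016, 0.043, -0.0004], [0.328, -0.367, 0.193], 1],
    [[0, 0, 0], [0, 0, 0], 1],
  ],
)

```text
t: 3.78
tool_pos: [0.4869, 0.1006, 0.3446]
tcp_rot: [0.382, -0.009, 0.924, 0.004]
contact_force: [0.6, 0.3, -0.1]
opening: 0.094
grip_force: 0.0
```

```bash
python3 - <<'E'
from h import *
A=now(); B=pose(0,P45,SG); print(A.round(4),arm.get_obs()['joints'].round(3)); rows(A,B,11)
s=cap('scene'); save(s,'s1.png',(220,100,440,380),2)
E
```

```text
[[-7.077e-01 -1.910e-02  7.063e-01  4.869e-01]
 [-1.340e-02  9.998e-01  1.360e-02  1.006e-01]
 [-7.064e-01  1.000e-04 -7.078e-01  3.446e-01]
 [ 0.000e+00  0.000e+00  0.000e+00  1.000e+00]] [ 0.16  -0.6    1.835 -0.11   1.13  -1.424]
11 [-0.0001, -0.0001, -0.0001] [0.584, 0.002, 0.583] per row: mm 8.3 deg 0.01
```

View pics/s1.png

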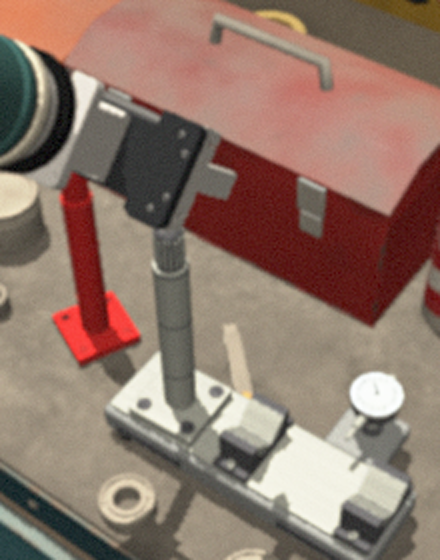

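The crop shows the open gripper hovering at (160,160) with the fingertips just above the shaft's splined end (168,235). The way down is clear, so I descend and narrow the gap to about 33 mm, leaving slack around the 24 mm end.

Request:
jog_arm(
  deltas=[
    [[0, 0, 0], [0.58, 0, 0.58], 1],
    [[0, 0, 0], [0.58, 0, 0.58], 1],
    [[0, 0, 0], [0.58, 0, 0.58], 1],
    [[0, 0, 0], [0.58, 0, 0.58], 1],
    [[0, 0, 0], [0.58, 0, 0.58], 1],
    [[0, 0, 0], [0.58, 0, 0.58], 1],
    [[0, 0, 0], [0.58, 0, 0.58], 1],
    [[0, 0, 0], [0.58, 0, 0.58], 1],
    [[0, 0, 0], [0.58, 0, 0.58], 1],
    [[0, 0, 0], [0.58, 0, 0.58], 1],
    [[0, 0, 0], [0.58, 0, 0.58], 1],
    [[0, 0, 0], [0, 0, 0], 1],
  ],
)

```text
t: 4.83
tool_pos: [0.4854, 0.1013, 0.2508]
tcp_rot: [0.381, -0.01, 0.925, 0.004]
contact_force: [0.1, 0.4, -0.0]
opening: 0.0941
grip_force: 0.0
```

Request:
jog_arm(
  deltas=[
    [[0, 0, 0], [0, 0, 0], 0.8],
    [[0, 0, 0], [0, 0, 0], 0.7],
    [[0, 0, 0], [0, 0, 0], 0.6],
    [[0, 0, 0], [0, 0, 0], 0.5],
    [[0, 0, 0], [0, 0, 0], 0.45],
    [[0, 0, 0], [0, 0, 0], 0.4],
    [[0, 0, 0], [0, 0, 0], 0.37],
    [[0, 0, 0], [0, 0, 0], 0.35],
    [[0, 0, 0], [0, 0, 0], 0.35],
  ],
)

```text
t: 5.58
tool_pos: [0.4863, 0.1015, 0.254]
tcp_rot: [0.383, -0.01, 0.924, 0.004]
contact_force: [-0.1, 0.4, 0.1]
opening: 0.0373
grip_force: 0.0
```

```bash
python3 - <<'E'
from h import *
np.set_printoptions(precision=4,suppress=True)
A=now();print(A, pose(0,P45,SG)); o=arm.get_obs(); print(o['contact_force'],o['opening'],o['grip_force'])
s=cap('scene'); save(s,'s2.png',(250,170,350,270),5)
C=A
for i in range(1,13):
    t=np.radians(7.5*i); C,P=rows(C,pose(t,P45,SG),12)
E
```

```text
[[-0.7071 -0.0208  0.7068  0.4863]
 [-0.0146  0.9998  0.0148  0.1015]
 [-0.707   0.0001 -0.7073  0.254 ]
 [ 0.      0.      0.      1.    ]] [[-0.707  -0.0209  0.707   0.4867]
 [-0.0148  0.9998  0.0148  0.1008]
 [-0.7071  0.     -0.7071  0.2538]
 [ 0.      0.      0.      1.    ]]
[-0.1371  0.446   0.0662] 0.03731597959727773 0.0
12 [-0.0077, 0.0001, 0.0077] [-0.028, -0.234, -0.023] per row: mm 2.4 deg 0.62
12 [-0.0076, 0.0003, 0.0077] [-0.025, -0.228, -0.026] per row: mm 2.3 deg 0.62
12 [-0.0074, 0.0005, 0.0076] [-0.025, -0.228, -0.025] per row: mm 2.3 deg 0.61
12 [-0.0071, 0.0007, 0.0076] [-0.025, -0.229, -0.024] per row: mm 2.3 deg 0.6
12 [-0.0068, 0.0008, 0.0076] [-0.025, -0.23, -0.022] per row: mm 2.3 deg 0.59
12 [-0.0065, 0.0008, 0.0074] [-0.024, -0.23, -0.018] per row: mm 2.3 deg 0.57
12 [-0.006, 0.0009, 0.0074] [-0.024, -0.232, -0.014] per row: mm 2.3 deg 0.55
12 [-0.0055, 0.0008, 0.0074] [-0.024, -0.232, -0.007] per row: mm 2.3 deg 0.53
12 [-0.0052, 0.0008, 0.0073] [-0.024, -0.232, 0.0] per row: mm 2.3 deg 0.52
12 [-0.0047, 0.0006, 0.0075] [-0.024, -0.234, 0.009] per row: mm 2.4 deg 0.51
12 [-0.0043, 0.0004, 0.0075] [-0.025, -0.233, 0.019] per row: mm 2.4 deg 0.5
12 [-0.0039, 0.0002, 0.0078] [-0.026, -0.232, 0.031] per row: mm 2.4 deg 0.5
```

View pics/s2.png

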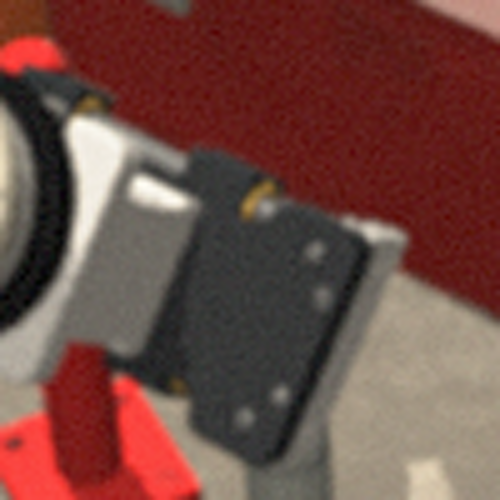

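The gripper now covers the splined end at (290,450) in the crop, and the readings show no contact. I start tipping.

Request:
jog_arm(
  deltas=[
    [[-0.0077, 0.0001, 0.0077], [-0.028, -0.234, -0.023], 0.35],
    [[-0.0077, 0.0001, 0.0077], [-0.028, -0.234, -0.023], 0.35],
    [[-0.0077, 0.0001, 0.0077], [-0.028, -0.234, -0.023], 0.35],
    [[-0.0077, 0.0001, 0.0077], [-0.028, -0.234, -0.023], 0.35],
    [[-0.0077, 0.0001, 0.0077], [-0.028, -0.234, -0.023], 0.35],
    [[-0.0077, 0.0001, 0.0077], [-0.028, -0.234, -0.023], 0.35],
    [[-0.0077, 0.0001, 0.0077], [-0.028, -0.234, -0.023], 0.35],
    [[-0.0077, 0.0001, 0.0077], [-0.028, -0.234, -0.023], 0.35],
    [[-0.0077, 0.0001, 0.0077], [-0.028, -0.234, -0.023], 0.35],
    [[-0.0077, 0.0001, 0.0077], [-0.028, -0.234, -0.023], 0.35],
    [[-0.0077, 0.0001, 0.0077], [-0.028, -0.234, -0.023], 0.35],
    [[-0.0077, 0.0001, 0.0077], [-0.028, -0.234, -0.023], 0.35],
  ],
)

```text
t: 6.63
tool_pos: [0.4873, 0.0733, 0.2566]
tcp_rot: [0.381, 0.015, 0.922, 0.065]
contact_force: [0.4, 0.5, -0.2]
opening: 0.0329
grip_force: 0.4
```

```bash
python3 - <<'E'
from h import *
np.set_printoptions(precision=4,suppress=True)
A=now();print(A, pose(np.radians(7.5),P45,SG)); o=arm.get_obs(); print(o['contact_force'],o['opening'],o['grip_force'])
s=cap('scene'); save(s,'s3.png',(220,150,440,350),3)
c=cap('top')
W=cloud(s); 
for z0,z1 in((.07,.1),(.1,.13),(.13,.16),(.16,.19)):
    m=np.zeros((480,640),bool); m[200:320,285:340]=1; m&=(W[...,2]>z0)&(W[...,2]<z1)&(W[...,0]<.5); print(z0,m.sum(),np.median(W[m],0))
E
```

```text
[[-0.7098 -0.0209  0.7041  0.4873]
 [ 0.0779  0.9911  0.1079  0.0733]
 [-0.7001  0.1314 -0.7019  0.2566]
 [ 0.      0.      0.      1.    ]] [[-0.7098 -0.0206  0.7041  0.4873]
 [ 0.0773  0.9913  0.1069  0.0732]
 [-0.7001  0.1304 -0.702   0.2566]
 [ 0.      0.      0.      1.    ]]
[ 0.3666  0.51   -0.1644] 0.03291529727037996 0.3777992958202958
0.07 207 [0.4655 0.0831 0.0807]
0.1 160 [0.4668 0.0835 0.1158]
0.13 131 [0.4661 0.0828 0.1426]
0.16 59 [0.4649 0.0858 0.1726]
```

View pics/s3.png

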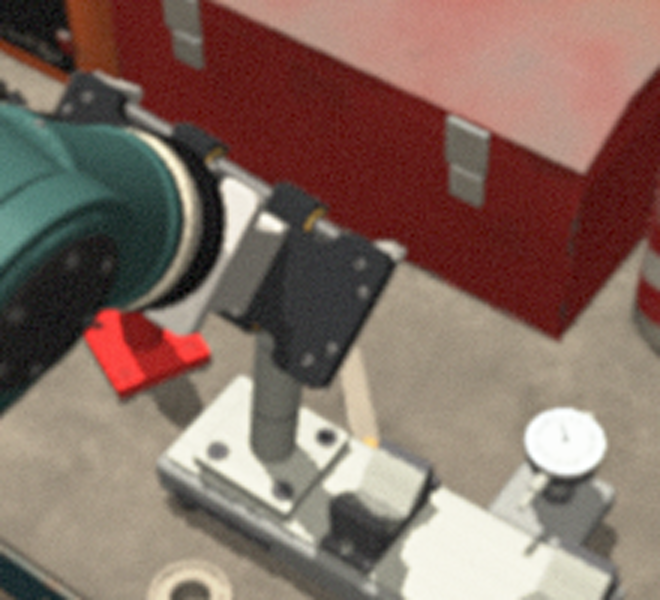

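The crop shows the shaft at (270,400) leaning toward the V-blocks. A dark slit under the +y side of the flange at (205,480) means it is pivoting on its near edge. The force is about 0.5 N, so I continue.

Request:
jog_arm(
  deltas=[
    [[-0.0076, 0.0003, 0.0077], [-0.025, -0.228, -0.026], 0.35],
    [[-0.0076, 0.0003, 0.0077], [-0.025, -0.228, -0.026], 0.35],
    [[-0.0076, 0.0003, 0.0077], [-0.025, -0.228, -0.026], 0.35],
    [[-0.0076, 0.0003, 0.0077], [-0.025, -0.228, -0.026], 0.35],
    [[-0.0076, 0.0003, 0.0077], [-0.025, -0.228, -0.026], 0.35],
    [[-0.0076, 0.0003, 0.0077], [-0.025, -0.228, -0.026], 0.35],
    [[-0.0076, 0.0003, 0.0077], [-0.025, -0.228, -0.026], 0.35],
    [[-0.0076, 0.0003, 0.0077], [-0.025, -0.228, -0.026], 0.35],
    [[-0.0076, 0.0003, 0.0077], [-0.025, -0.228, -0.026], 0.35],
    [[-0.0076, 0.0003, 0.0077], [-0.025, -0.228, -0.026], 0.35],
    [[-0.0076, 0.0003, 0.0077], [-0.025, -0.228, -0.026], 0.35],
    [[-0.0076, 0.0003, 0.0077], [-0.025, -0.228, -0.026], 0.35],
  ],
)

```text
t: 7.73
tool_pos: [0.4878, 0.0452, 0.2557]
tcp_rot: [0.376, 0.041, 0.917, 0.124]
contact_force: [-0.3, -0.4, 0.2]
opening: 0.0325
grip_force: 0.2
```

Request:
jog_arm(
  deltas=[
    [[-0.0074, 0.0005, 0.0076], [-0.025, -0.228, -0.025], 0.35],
    [[-0.0074, 0.0005, 0.0076], [-0.025, -0.228, -0.025], 0.35],
    [[-0.0074, 0.0005, 0.0076], [-0.025, -0.228, -0.025], 0.35],
    [[-0.0074, 0.0005, 0.0076], [-0.025, -0.228, -0.025], 0.35],
    [[-0.0074, 0.0005, 0.0076], [-0.025, -0.228, -0.025], 0.35],
    [[-0.0074, 0.0005, 0.0076], [-0.025, -0.228, -0.025], 0.35],
    [[-0.0074, 0.0005, 0.0076], [-0.025, -0.228, -0.025], 0.35],
    [[-0.0074, 0.0005, 0.0076], [-0.025, -0.228, -0.025], 0.35],
    [[-0.0074, 0.0005, 0.0076], [-0.025, -0.228, -0.025], 0.35],
    [[-0.0074, 0.0005, 0.0076], [-0.025, -0.228, -0.025], 0.35],
    [[-0.0074, 0.0005, 0.0076], [-0.025, -0.228, -0.025], 0.35],
    [[-0.0074, 0.0005, 0.0076], [-0.025, -0.228, -0.025], 0.35],
  ],
)

```text
t: 8.73
tool_pos: [0.4883, 0.018, 0.251]
tcp_rot: [0.368, 0.065, 0.909, 0.182]
contact_force: [-1.2, 0.5, 0.2]
opening: 0.0328
grip_force: 0.0
```

Request:
jog_arm(
  deltas=[
    [[-0.0071, 0.0007, 0.0076], [-0.025, -0.229, -0.024], 0.35],
    [[-0.0071, 0.0007, 0.0076], [-0.025, -0.229, -0.024], 0.35],
    [[-0.0071, 0.0007, 0.0076], [-0.025, -0.229, -0.024], 0.35],
    [[-0.0071, 0.0007, 0.0076], [-0.025, -0.229, -0.024], 0.35],
    [[-0.0071, 0.0007, 0.0076], [-0.025, -0.229, -0.024], 0.35],
    [[-0.0071, 0.0007, 0.0076], [-0.025, -0.229, -0.024], 0.35],
    [[-0.0071, 0.0007, 0.0076], [-0.025, -0.229, -0.024], 0.35],
    [[-0.0071, 0.0007, 0.0076], [-0.025, -0.229, -0.024], 0.35],
    [[-0.0071, 0.0007, 0.0076], [-0.025, -0.229, -0.024], 0.35],
    [[-0.0071, 0.0007, 0.0076], [-0.025, -0.229, -0.024], 0.35],
    [[-0.0071, 0.0007, 0.0076], [-0.025, -0.229, -0.024], 0.35],
    [[-0.0071, 0.0007, 0.0076], [-0.025, -0.229, -0.024], 0.35],
  ],
)

```text
t: 9.73
tool_pos: [0.4888, -0.0085, 0.2429]
tcp_rot: [0.358, 0.09, 0.898, 0.237]
contact_force: [0.0, 0.0, -1.0]
opening: 0.033
grip_force: 0.2
```

```bash
python3 - <<'E'
from h import *
np.set_printoptions(precision=4,suppress=True)
A=now();print(A, pose(np.radians(30),P45,SG)); o=arm.get_obs(); print(o['contact_force'],o['opening'],o['grip_force'],o['joints'])
s=cap('scene'); save(s,'s4.png',(220,150,440,350),3)
W=cloud(cap('top'));c=cap('top'); m=(W[...,2]>.06)&(abs(W[...,0]-.48)<.004)
p=W[m&(W[...,1]>-.1)&(W[...,1]<.14)]; p=p[p[:,1].argsort()][::-1]; print(p[::3,1:])
E
```

```text
[[-0.7269 -0.0079  0.6867  0.4888]
 [ 0.3324  0.871   0.3619 -0.0085]
 [-0.6009  0.4913 -0.6305  0.2429]
 [ 0.      0.      0.      1.    ]] [[-0.7268 -0.0081  0.6868  0.4888]
 [ 0.332   0.8712  0.3616 -0.0084]
 [-0.6013  0.4908 -0.6305  0.2431]
 [ 0.      0.      0.      1.    ]]
[ 0.0452  0.019  -0.9848] 0.032978745508935266 0.2233660429737938 [-0.7014 -0.5308  2.0521  0.8406  1.3083 -2.168 ]
[[ 0.1245  0.0824]
 [ 0.1244  0.0855]
 [ 0.1224  0.0874]
 [ 0.1204  0.0885]
 [ 0.1203  0.0922]
 [ 0.1185  0.0878]
 [ 0.1168  0.0829]
 [ 0.1165  0.0898]
 [ 0.1146  0.0884]
 [ 0.1146  0.0917]
 [ 0.1128  0.0864]
 [ 0.1109  0.0849]
 [ 0.1109  0.0858]
 [ 0.1089  0.0865]
 [ 0.1072  0.0806]
 [ 0.1052  0.0825]
 [ 0.1051  0.0846]
 [ 0.1033  0.0797]
 [ 0.1014  0.0803]
 [ 0.0994  0.0827]
 [ 0.0993  0.088 ]
 [ 0.0974  0.0868]
 [ 0.0955  0.0876]
 [ 0.0954  0.0898]
 [ 0.0935  0.0928]
 [ 0.0915  0.0962]
 [ 0.0915  0.0987]
 [ 0.0895  0.1029]
 [ 0.0876  0.1053]
 [ 0.0857  0.1042]
 [ 0.0838  0.1091]
 [ 0.0838  0.1114]
 [ 0.0819  0.1148]
 [ 0.08    0.1181]
 [ 0.0782  0.1205]
 [ 0.0782  0.1205]
 [ 0.0763  0.1238]
[... 1752 characters left out ...]
0.0129  0.262 ]
 [-0.0141  0.2661]
 [-0.0146  0.2626]
 [-0.0158  0.2653]
 [-0.0161  0.2633]
 [-0.0174  0.2657]
 [-0.0188  0.2691]
 [-0.0192  0.2646]
 [-0.0206  0.2671]
 [-0.0208  0.2652]
 [-0.0224  0.2655]
 [-0.0226  0.2635]
 [-0.024   0.2654]
 [-0.0256  0.2654]
 [-0.0259  0.2629]
 [-0.0276  0.2622]
 [-0.0279  0.2598]
 [-0.0292  0.2617]
 [-0.031   0.2612]
 [-0.0312  0.2596]
 [-0.0329  0.2589]
 [-0.0335  0.2528]
 [-0.0352  0.2532]
 [-0.0366  0.2544]
 [-0.0372  0.2504]
 [-0.0391  0.2486]
 [-0.0407  0.2488]
 [-0.0422  0.2497]
 [-0.0438  0.2499]
 [-0.0873  0.061 ]
 [-0.0906  0.0648]
 [-0.091   0.0621]
 [-0.0932  0.0611]
 [-0.0948  0.0634]
 [-0.0963  0.0664]
 [-0.0977  0.0696]
 [-0.0989  0.0623]]
```

View pics/s4.png

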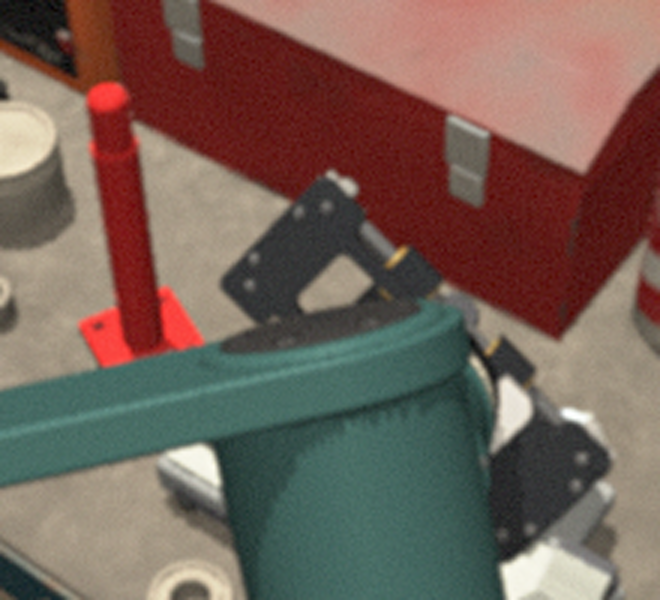

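Only the arm shows in this crop; the shaft is hidden behind the forearm at (350,450). The top depth gives a lean of 31° and a pivot at y = 0.066, so it has not slipped. The shaft is past balance and resting gently on the front finger, so I continue.

Request:
jog_arm(
  deltas=[
    [[-0.0068, 0.0008, 0.0076], [-0.025, -0.23, -0.022], 0.35],
    [[-0.0068, 0.0008, 0.0076], [-0.025, -0.23, -0.022], 0.35],
    [[-0.0068, 0.0008, 0.0076], [-0.025, -0.23, -0.022], 0.35],
    [[-0.0068, 0.0008, 0.0076], [-0.025, -0.23, -0.022], 0.35],
    [[-0.0068, 0.0008, 0.0076], [-0.025, -0.23, -0.022], 0.35],
    [[-0.0068, 0.0008, 0.0076], [-0.025, -0.23, -0.022], 0.35],
    [[-0.0068, 0.0008, 0.0076], [-0.025, -0.23, -0.022], 0.35],
    [[-0.0068, 0.0008, 0.0076], [-0.025, -0.23, -0.022], 0.35],
    [[-0.0068, 0.0008, 0.0076], [-0.025, -0.23, -0.022], 0.35],
    [[-0.0068, 0.0008, 0.0076], [-0.025, -0.23, -0.022], 0.35],
    [[-0.0068, 0.0008, 0.0076], [-0.025, -0.23, -0.022], 0.35],
    [[-0.0068, 0.0008, 0.0076], [-0.025, -0.23, -0.022], 0.35],
  ],
)

```text
t: 10.88
tool_pos: [0.4893, -0.0339, 0.2314]
tcp_rot: [0.346, 0.115, 0.885, 0.29]
contact_force: [0.5, -1.4, -0.5]
opening: 0.0328
grip_force: 0.4
```

Request:
jog_arm(
  deltas=[
    [[-0.0065, 0.0008, 0.0074], [-0.024, -0.23, -0.018], 0.35],
    [[-0.0065, 0.0008, 0.0074], [-0.024, -0.23, -0.018], 0.35],
    [[-0.0065, 0.0008, 0.0074], [-0.024, -0.23, -0.018], 0.35],
    [[-0.0065, 0.0008, 0.0074], [-0.024, -0.23, -0.018], 0.35],
    [[-0.0065, 0.0008, 0.0074], [-0.024, -0.23, -0.018], 0.35],
    [[-0.0065, 0.0008, 0.0074], [-0.024, -0.23, -0.018], 0.35],
    [[-0.0065, 0.0008, 0.0074], [-0.024, -0.23, -0.018], 0.35],
    [[-0.0065, 0.0008, 0.0074], [-0.024, -0.23, -0.018], 0.35],
    [[-0.0065, 0.0008, 0.0074], [-0.024, -0.23, -0.018], 0.35],
    [[-0.0065, 0.0008, 0.0074], [-0.024, -0.23, -0.018], 0.35],
    [[-0.0065, 0.0008, 0.0074], [-0.024, -0.23, -0.018], 0.35],
    [[-0.0065, 0.0008, 0.0074], [-0.024, -0.23, -0.018], 0.35],
  ],
)

```text
t: 11.88
tool_pos: [0.4896, -0.0574, 0.2165]
tcp_rot: [0.333, 0.139, 0.868, 0.34]
contact_force: [-0.2, -0.5, -1.2]
opening: 0.033
grip_force: 0.6
```

Request:
jog_arm(
  deltas=[
    [[-0.006, 0.0009, 0.0074], [-0.024, -0.232, -0.014], 0.35],
    [[-0.006, 0.0009, 0.0074], [-0.024, -0.232, -0.014], 0.35],
    [[-0.006, 0.0009, 0.0074], [-0.024, -0.232, -0.014], 0.35],
    [[-0.006, 0.0009, 0.0074], [-0.024, -0.232, -0.014], 0.35],
    [[-0.006, 0.0009, 0.0074], [-0.024, -0.232, -0.014], 0.35],
    [[-0.006, 0.0009, 0.0074], [-0.024, -0.232, -0.014], 0.35],
    [[-0.006, 0.0009, 0.0074], [-0.024, -0.232, -0.014], 0.35],
    [[-0.006, 0.0009, 0.0074], [-0.024, -0.232, -0.014], 0.35],
    [[-0.006, 0.0009, 0.0074], [-0.024, -0.232, -0.014], 0.35],
    [[-0.006, 0.0009, 0.0074], [-0.024, -0.232, -0.014], 0.35],
    [[-0.006, 0.0009, 0.0074], [-0.024, -0.232, -0.014], 0.35],
    [[-0.006, 0.0009, 0.0074], [-0.024, -0.232, -0.014], 0.35],
  ],
)

```text
t: 12.88
tool_pos: [0.49, -0.079, 0.1987]
tcp_rot: [0.318, 0.164, 0.85, 0.386]
contact_force: [-0.4, 0.3, -2.5]
opening: 0.0328
grip_force: 0.8
```

```bash
python3 - <<'E'
from h import *
np.set_printoptions(precision=4,suppress=True)
A=now();print(A, pose(np.radians(52.5),P45,SG)); o=arm.get_obs(); print(o['contact_force'],o['opening'],o['joints'])
W=cloud(cap('top'))
for x0 in(.47,.476,.482,.488,.494):
    p=W[(abs(W[...,0]-x0)<.003)&(W[...,2]>.105)&(W[...,1]>-.04)&(W[...,1]<.06)&(W[...,2]<.22)]
    if len(p)>5: f=np.polyfit(p[:,1],p[:,2],1); print(x0,len(p),'lean',90-np.degrees(np.arctan(-f[0])),'z at y=0',f[1])
C=A
for t in(60,67.5,75,82.5,90): C,_=rows(C,pose(np.radians(t),P45,SG),12)
E
```

```text
[[-0.7445  0.0334  0.6668  0.49  ]
 [ 0.5242  0.6477  0.5529 -0.079 ]
 [-0.4134  0.7612 -0.4997  0.1987]
 [ 0.      0.      0.      1.    ]] [[-0.7444  0.0336  0.6669  0.4901]
 [ 0.5239  0.6485  0.5522 -0.0788]
 [-0.4139  0.7605 -0.5004  0.199 ]
 [ 0.      0.      0.      1.    ]]
[-0.4033  0.3427 -2.5466] 0.03276119221973424 [-0.9687 -0.2033  2.0181  1.0423  1.5258 -2.3243]
0.47 216 lean 56.22554684923097 z at y=0 0.14612787281751746
0.476 200 lean 54.80698095965029 z at y=0 0.15271197746122392
0.482 190 lean 53.62798249854306 z at y=0 0.15441122591688283
0.488 167 lean 52.615331191702666 z at y=0 0.1532979954307981
0.494 109 lean 53.14761523167694 z at y=0 0.14749749549337784
12 [-0.0055, 0.0008, 0.0073] [-0.024, -0.229, -0.007] per row: mm 2.3 deg 0.53
12 [-0.0052, 0.0008, 0.0074] [-0.024, -0.233, -0.0] per row: mm 2.3 deg 0.52
12 [-0.0047, 0.0006, 0.0074] [-0.025, -0.233, 0.009] per row: mm 2.3 deg 0.5
12 [-0.0043, 0.0004, 0.0076] [-0.025, -0.233, 0.019] per row: mm 2.4 deg 0.5
12 [-0.0039, 0.0002, 0.0078] [-0.025, -0.233, 0.03] per row: mm 2.4 deg 0.5
```

Request:
jog_arm(
  deltas=[
    [[-0.0055, 0.0008, 0.0073], [-0.024, -0.23, -0.007], 0.35],
    [[-0.0055, 0.0008, 0.0073], [-0.024, -0.23, -0.007], 0.35],
    [[-0.0055, 0.0008, 0.0073], [-0.024, -0.23, -0.007], 0.35],
    [[-0.0055, 0.0008, 0.0073], [-0.024, -0.23, -0.007], 0.35],
    [[-0.0055, 0.0008, 0.0073], [-0.024, -0.23, -0.007], 0.35],
    [[-0.0055, 0.0008, 0.0073], [-0.024, -0.23, -0.007], 0.35],
    [[-0.0055, 0.0008, 0.0073], [-0.024, -0.23, -0.007], 0.35],
    [[-0.0055, 0.0008, 0.0073], [-0.024, -0.23, -0.007], 0.35],
    [[-0.0055, 0.0008, 0.0073], [-0.024, -0.23, -0.007], 0.35],
    [[-0.0055, 0.0008, 0.0073], [-0.024, -0.23, -0.007], 0.35],
    [[-0.0055, 0.0008, 0.0073], [-0.024, -0.23, -0.007], 0.35],
    [[-0.0055, 0.0008, 0.0073], [-0.024, -0.23, -0.007], 0.35],
  ],
)

```text
t: 13.93
tool_pos: [0.4904, -0.0978, 0.1783]
tcp_rot: [0.301, 0.189, 0.831, 0.429]
contact_force: [-0.5, -0.3, -2.7]
opening: 0.0328
grip_force: 0.9
```

Request:
jog_arm(
  deltas=[
    [[-0.0052, 0.0008, 0.0074], [-0.024, -0.233, 0], 0.35],
    [[-0.0052, 0.0008, 0.0074], [-0.024, -0.233, 0], 0.35],
    [[-0.0052, 0.0008, 0.0074], [-0.024, -0.233, 0], 0.35],
    [[-0.0052, 0.0008, 0.0074], [-0.024, -0.233, 0], 0.35],
    [[-0.0052, 0.0008, 0.0074], [-0.024, -0.233, 0], 0.35],
    [[-0.0052, 0.0008, 0.0074], [-0.024, -0.233, 0], 0.35],
    [[-0.0052, 0.0008, 0.0074], [-0.024, -0.233, 0], 0.35],
    [[-0.0052, 0.0008, 0.0074], [-0.024, -0.233, 0], 0.35],
    [[-0.0052, 0.0008, 0.0074], [-0.024, -0.233, 0], 0.35],
    [[-0.0052, 0.0008, 0.0074], [-0.024, -0.233, 0], 0.35],
    [[-0.0052, 0.0008, 0.0074], [-0.024, -0.233, 0], 0.35],
    [[-0.0052, 0.0008, 0.0074], [-0.024, -0.233, 0], 0.35],
  ],
)

```text
t: 14.93
tool_pos: [0.4908, -0.1141, 0.1555]
tcp_rot: [0.284, 0.214, 0.809, 0.468]
contact_force: [1.4, 0.2, -2.4]
opening: 0.033
grip_force: 1.1
```

Request:
jog_arm(
  deltas=[
    [[-0.0047, 0.0006, 0.0074], [-0.025, -0.233, 0.009], 0.35],
    [[-0.0047, 0.0006, 0.0074], [-0.025, -0.233, 0.009], 0.35],
    [[-0.0047, 0.0006, 0.0074], [-0.025, -0.233, 0.009], 0.35],
    [[-0.0047, 0.0006, 0.0074], [-0.025, -0.233, 0.009], 0.35],
    [[-0.0047, 0.0006, 0.0074], [-0.025, -0.233, 0.009], 0.35],
    [[-0.0047, 0.0006, 0.0074], [-0.025, -0.233, 0.009], 0.35],
    [[-0.0047, 0.0006, 0.0074], [-0.025, -0.233, 0.009], 0.35],
    [[-0.0047, 0.0006, 0.0074], [-0.025, -0.233, 0.009], 0.35],
    [[-0.0047, 0.0006, 0.0074], [-0.025, -0.233, 0.009], 0.35],
    [[-0.0047, 0.0006, 0.0074], [-0.025, -0.233, 0.009], 0.35],
    [[-0.0047, 0.0006, 0.0074], [-0.025, -0.233, 0.009], 0.35],
    [[-0.0047, 0.0006, 0.0074], [-0.025, -0.233, 0.009], 0.35],
  ],
)

```text
t: 15.93
tool_pos: [0.4911, -0.1273, 0.1306]
tcp_rot: [0.266, 0.24, 0.786, 0.504]
contact_force: [-0.7, 0.6, -3.2]
opening: 0.0329
grip_force: 1.2
```

```bash
python3 - <<'E'
from h import *
np.set_printoptions(precision=4,suppress=True)
A=now();print(A, pose(np.radians(75),P45,SG)); o=arm.get_obs(); print(o['contact_force'],o['opening'],o['joints'])
t=cap('top');W=cloud(t); save(t,'t4.png',(250,190,490,370),3)
for x0 in(.476,.482,.488,.494):
    p=W[(abs(W[...,0]-x0)<.003)&(W[...,2]>.085)&(W[...,1]>-.1)&(W[...,1]<.04)&(W[...,2]<.15)]
    if len(p)>5: f=np.polyfit(p[:,1],p[:,2],1); print(x0,len(p),'lean',90-np.degrees(np.arctan(-f[0])),'z at y=0',f[1])
C=A
for t in(82.5,90): C,_=rows(C,pose(np.radians(t),P45,SG),12)
E
```

```text
[[-0.7437  0.109   0.6596  0.4911]
 [ 0.6447  0.3779  0.6644 -0.1273]
 [-0.1768  0.9194 -0.3514  0.1306]
 [ 0.      0.      0.      1.    ]] [[-0.7437  0.1091  0.6596  0.491 ]
 [ 0.6447  0.3781  0.6644 -0.1272]
 [-0.1769  0.9193 -0.3515  0.1307]
 [ 0.      0.      0.      1.    ]]
[-0.6611  0.5863 -3.1583] 0.03286769758359167 [-1.0737  0.1421  1.9685  1.1147  1.6214 -2.3658]
0.476 253 lean 77.2588929784398 z at y=0 0.11113064456459122
0.482 241 lean 75.99685639446895 z at y=0 0.11197312348878584
0.488 226 lean 75.49304512380128 z at y=0 0.11048305400769852
0.494 179 lean 74.13822526971484 z at y=0 0.10509036499779466
12 [-0.0043, 0.0004, 0.0076] [-0.024, -0.232, 0.019] per row: mm 2.3 deg 0.5
12 [-0.0039, 0.0002, 0.0078] [-0.026, -0.233, 0.03] per row: mm 2.4 deg 0.5
```

View pics/t4.png

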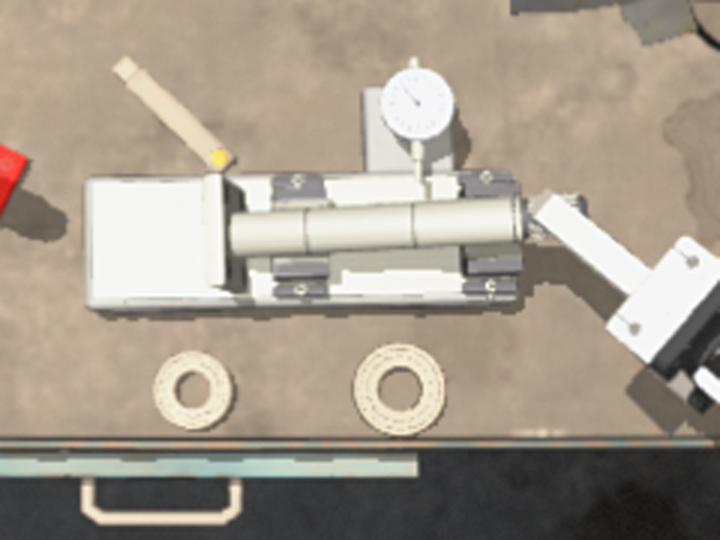

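The crop shows the shaft at about 76°, lying toward the V's. Its end rests on the finger at (545,210), the far V centre is near (492,224) and the near one near (300,230). The axis runs about 5 mm to +x at the far V, within the mouth, so I ease it -x while lowering.

Request:
jog_arm(
  deltas=[
    [[-0.0043, 0.0004, 0.0076], [0.0, -0.236, -0.003], 0.35],
    [[-0.0043, 0.0004, 0.0076], [0.0, -0.236, -0.003], 0.35],
    [[-0.0043, 0.0004, 0.0076], [0.0, -0.236, -0.003], 0.35],
    [[-0.0043, 0.0004, 0.0076], [0.0, -0.236, -0.003], 0.35],
    [[-0.0043, 0.0004, 0.0076], [0.0, -0.236, -0.003], 0.35],
    [[-0.0043, 0.0004, 0.0076], [0.0, -0.236, -0.003], 0.35],
    [[-0.0043, 0.0004, 0.0076], [0.0, -0.236, -0.003], 0.35],
    [[-0.0043, 0.0004, 0.0076], [0.0, -0.236, -0.003], 0.35],
    [[-0.0043, 0.0004, 0.0076], [0.0, -0.236, -0.003], 0.35],
    [[-0.0043, 0.0004, 0.0076], [0.0, -0.236, -0.003], 0.35],
    [[-0.0043, 0.0004, 0.0076], [0.0, -0.236, -0.003], 0.35],
    [[-0.0043, 0.0004, 0.0076], [0.0, -0.236, -0.003], 0.35],
  ],
)

```text
t: 16.98
tool_pos: [0.4873, -0.1368, 0.1044]
tcp_rot: [0.247, 0.267, 0.762, 0.536]
contact_force: [-0.8, 1.9, -1.8]
opening: 0.0328
grip_force: 1.0
```

```bash
cat > m.py <<'E'
from h import *
np.set_printoptions(precision=4,suppress=True)
def shaft():
    W=cloud(cap('top')); m=(W[...,2]>.084)&(W[...,2]<.16)&(abs(W[...,0]-.483)<.019)
    for y0 in(.02,-.02,-.06,-.1):
        p=W[m&(abs(W[...,1]-y0)<.008)]; f=np.polyfit(p[:,0]-.483,p[:,2],2); xc=-f[1]/2/f[0]; print('y',y0,'ridge x',round(.483+xc,4),'top z',round(np.polyval(f,xc),4),len(p))
    p=W[(abs(W[...,0]-.48)<.02)&(W[...,2]>.1)&(W[...,1]>.03)&(W[...,1]<.12)]; print('flange y',np.percentile(p[:,1],[2,50,98]),'z',np.percentile(p[:,2],[50,98]))
if __name__=='__main__':
    o=arm.get_obs(); print(now(),o['contact_force'],o['opening'],o['t']); shaft()
E
python3 m.py
```

```text
[[-0.7356  0.1422  0.6623  0.4873]
 [ 0.6715  0.2827  0.685  -0.1368]
 [-0.0898  0.9486 -0.3035  0.1044]
 [ 0.      0.      0.      1.    ]] [-0.8093  1.9204 -1.8215] 0.0328170005570492 16.9833
y 0.02 ridge x 0.48 top z 0.1008 123
y -0.02 ridge x 0.4809 top z 0.105 129
y -0.06 ridge x 0.481 top z 0.1096 137
y -0.1 ridge x 0.4812 top z 0.1138 123
flange y [0.0447 0.0669 0.0744] z [0.1139 0.1181]
```

Request:
jog_arm(
  deltas=[
    [[-0.0039, 0.0002, 0.0078], [-0.026, -0.233, 0.03], 0.35],
    [[-0.0039, 0.0002, 0.0078], [-0.026, -0.233, 0.03], 0.35],
    [[-0.0039, 0.0002, 0.0078], [-0.026, -0.233, 0.03], 0.35],
    [[-0.0039, 0.0002, 0.0078], [-0.026, -0.233, 0.03], 0.35],
    [[-0.0039, 0.0002, 0.0078], [-0.026, -0.233, 0.03], 0.35],
    [[-0.0039, 0.0002, 0.0078], [-0.026, -0.233, 0.03], 0.35],
    [[-0.0039, 0.0002, 0.0078], [-0.026, -0.233, 0.03], 0.35],
    [[-0.0039, 0.0002, 0.0078], [-0.026, -0.233, 0.03], 0.35],
    [[-0.0039, 0.0002, 0.0078], [-0.026, -0.233, 0.03], 0.35],
    [[-0.0039, 0.0002, 0.0078], [-0.026, -0.233, 0.03], 0.35],
  ],
)

```text
t: 17.87
tool_pos: [0.488, -0.143, 0.0819]
tcp_rot: [0.231, 0.291, 0.74, 0.56]
contact_force: [0.8, -0.3, 0.0]
opening: 0.0329
grip_force: 0.0
```

```bash
python3 m.py
```

```text
[[-0.7237  0.1723  0.6682  0.488 ]
 [ 0.6899  0.2032  0.6948 -0.143 ]
 [-0.0161  0.9639 -0.266   0.0819]
 [ 0.      0.      0.      1.    ]] [ 0.7952 -0.2518  0.0391] 0.03290235533753249 17.8667
y 0.02 ridge x 0.483 top z 0.096 116
y -0.02 ridge x 0.4828 top z 0.0956 117
y -0.06 ridge x 0.4842 top z 0.0961 126
y -0.1 ridge x 0.4846 top z 0.0957 126
flange y [0.0538 0.0595 0.0657] z [0.1158 0.1208]
```

The shaft lies level in both V's: its top is at 0.096 at every station and the fingers read no force. I open a little, slide the fingers out past the free end along -y, then go up.

Request:
jog_arm(
  deltas=[
    [[0, 0, 0], [0, 0, 0], 0.45],
    [[0, 0, 0], [0, 0, 0], 0.55],
    [[0, 0, 0], [0, 0, 0], 0.55],
    [[0, 0, 0], [-0.345, -0.1, -0.348], 0.55],
    [[0, 0, 0], [-0.345, -0.1, -0.348], 0.55],
    [[0, 0, 0], [-0.345, -0.1, -0.348], 0.55],
    [[0, 0, 0], [-0.345, -0.1, -0.348], 0.55],
    [[0, 0, 0], [-0.345, -0.1, -0.348], 0.55],
    [[0, 0, 0], [-0.345, -0.1, -0.348], 0.55],
    [[0, 0, 0], [-0.69, -0.2, -0.696], 0.55],
    [[0, 0, 0], [-0.69, -0.2, -0.696], 0.55],
    [[0, 0, 0], [-0.69, -0.2, -0.696], 0.55],
  ],
)

```text
t: 18.92
tool_pos: [0.4877, -0.2036, 0.0818]
tcp_rot: [0.231, 0.291, 0.741, 0.56]
contact_force: [0.2, -0.7, 0.1]
opening: 0.0515
grip_force: 0.0
```

Request:
jog_arm(
  deltas=[
    [[0, 0, 0], [-0.03, 1.93, -0.53], 0.3],
    [[0, 0, 0], [-0.03, 1.93, -0.53], 0],
    [[0, 0, 0], [-0.03, 1.93, -0.53], 0],
    [[0, 0, 0], [-0.03, 1.93, -0.53], 0],
    [[0, 0, 0], [-0.03, 1.93, -0.53], 0],
    [[0, 0, 0], [-0.03, 1.93, -0.53], 0],
    [[0, 0, 0], [-0.03, 1.93, -0.53], 0],
    [[0, 0, 0], [-0.03, 1.93, -0.53], 0],
    [[0, 0, 0], [-0.03, 1.93, -0.53], 0],
    [[0, 0, 0], [-0.03, 1.93, -0.53], 0],
  ],
)

```text
t: 19.75
tool_pos: [0.4878, -0.2026, 0.283]
tcp_rot: [0.23, 0.291, 0.741, 0.56]
contact_force: [0.3, -0.1, -0.4]
opening: 0.0005
grip_force: 0.0
```

```bash
python3 m.py; python3 - <<'E'
from h import *
A=now(); R=orient(-bz,by); q=arm.get_obs()['joints']
for sgn in(1,-1):
  for dn in(by,bx):
    R=orient(-bz,sgn*dn)
    B=T([.482,.13,.25],R); print(sgn,dn,ik(B,q), ik(T([.482,.1,.075],R),[.1,.3,1.6,0,1.2,-1.5]))
R=orient(-bz,bx)
B=T([.482,.125,.24],R)
C,P=rows(A,B,24); print(P[::4].round(3)); print(A.round(3))
E
```

```text
[[-0.7243  0.1733  0.6673  0.4878]
 [ 0.6893  0.204   0.6952 -0.2026]
 [-0.0156  0.9635 -0.2672  0.283 ]
 [ 0.      0.      0.      1.    ]] [ 0.3315 -0.1096 -0.3636] 0.0004903954117565282 19.75
y 0.02 ridge x 0.4823 top z 0.0962 118
y -0.02 ridge x 0.4834 top z 0.096 119
y -0.06 ridge x 0.4835 top z 0.0955 122
y -0.1 ridge x 0.4852 top z 0.0959 126
flange y [0.0548 0.0595 0.0651] z [0.1156 0.1202]
1 [-0.02094242  0.99978068  0.        ] (array([ 1.49829919e-01, -3.08110985e-02,  1.40438308e+00, -8.23183002e-07,
        1.76802118e+00, -1.44191053e+00]), np.float64(1.6402236333641203e-12)) (array([ 8.93423579e-02,  2.31205918e-02,  1.70060165e+00, -8.46342171e-07,
        1.41787087e+00, -1.50239780e+00]), np.float64(8.967513753745032e-14))
1 [0.99978068 0.02094242 0.        ] (array([ 1.49828990e-01, -3.08109896e-02,  1.40438298e+00,  5.18090904e-07,
        1.76802146e+00,  1.28885130e-01]), np.float64(6.815777475311188e-09)) (array([8.93414296e-02, 2.31207686e-02, 1.70060147e+00, 4.63808078e-07,
       1.41787125e+00, 6.83973972e-02]), np.float64(3.6724987313257674e-14))
-1 [-0.02
[... 252 characters left out ...]
723056,
       -2.57      ]), np.float64(0.856854107537958))
-1 [0.99978068 0.02094242 0.        ] (array([ 0.31598227, -0.0447039 ,  1.43555862, -0.16943633,  1.72245239,
       -2.57      ]), np.float64(0.2612800403836471)) (array([ 0.29574201,  0.01272011,  1.74207899, -0.23897768,  1.35900086,
       -2.57      ]), np.float64(0.25355763784848745))
24 [0.0515, -0.0205, 0.0287] [1.238, 0.274, 0.627] per row: mm 14.1 deg 3.58
[[ 0.484 -0.19   0.288]
 [ 0.471 -0.135  0.29 ]
 [ 0.464 -0.079  0.289]
 [ 0.463 -0.022  0.283]
 [ 0.467  0.033  0.273]
 [ 0.475  0.087  0.257]]
[[-0.725  0.168  0.668  0.488]
 [ 0.689  0.21   0.694 -0.203]
 [-0.024  0.963 -0.267  0.287]
 [ 0.     0.     0.     1.   ]]
```

Request:
jog_arm(
  deltas=[
    [[0.0515, -0.0205, 0.0287], [1.238, 0.274, 0.627], 0],
    [[0.0515, -0.0205, 0.0287], [1.238, 0.274, 0.627], 0],
    [[0.0515, -0.0205, 0.0287], [1.238, 0.274, 0.627], 0],
    [[0.0515, -0.0205, 0.0287], [1.238, 0.274, 0.627], 0],
    [[0.0515, -0.0205, 0.0287], [1.238, 0.274, 0.627], 0],
    [[0.0515, -0.0205, 0.0287], [1.238, 0.274, 0.627], 0],
    [[0.0515, -0.0205, 0.0287], [1.238, 0.274, 0.627], 0],
    [[0.0515, -0.0205, 0.0287], [1.238, 0.274, 0.627], 0],
    [[0.0515, -0.0205, 0.0287], [1.238, 0.274, 0.627], 0],
    [[0.0515, -0.0205, 0.0287], [1.238, 0.274, 0.627], 0],
    [[0.0515, -0.0205, 0.0287], [1.238, 0.274, 0.627], 0],
    [[0.0515, -0.0205, 0.0287], [1.238, 0.274, 0.627], 0],
  ],
)

```text
t: 20.8
tool_pos: [0.4625, -0.0352, 0.2809]
tcp_rot: [0.122, 0.533, 0.782, 0.3]
contact_force: [0.2, -0.2, -0.1]
opening: 0.0002
grip_force: 0.0
```

Request:
jog_arm(
  deltas=[
    [[0.0515, -0.0205, 0.0287], [1.238, 0.274, 0.627], 0],
    [[0.0515, -0.0205, 0.0287], [1.238, 0.274, 0.627], 0],
    [[0.0515, -0.0205, 0.0287], [1.238, 0.274, 0.627], 0],
    [[0.0515, -0.0205, 0.0287], [1.238, 0.274, 0.627], 0],
    [[0.0515, -0.0205, 0.0287], [1.238, 0.274, 0.627], 0],
    [[0.0515, -0.0205, 0.0287], [1.238, 0.274, 0.627], 0],
    [[0.0515, -0.0205, 0.0287], [1.238, 0.274, 0.627], 0],
    [[0.0515, -0.0205, 0.0287], [1.238, 0.274, 0.627], 0],
    [[0.0515, -0.0205, 0.0287], [1.238, 0.274, 0.627], 0],
    [[0.0515, -0.0205, 0.0287], [1.238, 0.274, 0.627], 0],
    [[0.0515, -0.0205, 0.0287], [1.238, 0.274, 0.627], 0],
    [[0.0515, -0.0205, 0.0287], [1.238, 0.274, 0.627], 0],
  ],
)

```text
t: 21.8
tool_pos: [0.4817, 0.1274, 0.2363]
tcp_rot: [-0.005, 0.7, 0.714, -0.001]
contact_force: [0.7, 1.1, -0.5]
opening: 0.0006
grip_force: 0.0
```

```bash
python3 - <<'E'
from h import *
A=now();print(A.round(3),arm.get_obs()['joints'].round(2)); R=orient(-bz,bx)
C,_=rows(A,T([.481,.1,.075],R),12); C,_=rows(C,T([.4813,.08,.075],R),5);rows(C,T([.4815,.06,.075],R),12)
E
```

```text
[[-0.02   1.    -0.008  0.482]
 [ 1.     0.02   0.006  0.127]
 [ 0.006 -0.008 -1.     0.236]
 [ 0.     0.     0.     1.   ]] [ 0.14 -0.03  1.43  0.01  1.75  0.12]
12 [-0.0006, -0.0005, -0.0001] [-0.232, -0.005, 1.344] per row: mm 13.6 deg 0.05
5 [-0.0001, 0.0, 0.0001] [-0.401, -0.001, -0.001] per row: mm 4.0 deg 0.01
12 [0.0, 0.0, -0.0] [-0.167, -0.002, 0.0] per row: mm 1.7 deg 0.0
```

Request:
jog_arm(
  deltas=[
    [[-0.0006, -0.0005, 0], [-0.23, 0, 1.34], 0],
    [[-0.0006, -0.0005, 0], [-0.23, 0, 1.34], 0],
    [[-0.0006, -0.0005, 0], [-0.23, 0, 1.34], 0],
    [[-0.0006, -0.0005, 0], [-0.23, 0, 1.34], 0],
    [[-0.0006, -0.0005, 0], [-0.23, 0, 1.34], 0],
    [[-0.0006, -0.0005, 0], [-0.23, 0, 1.34], 0],
    [[-0.0006, -0.0005, 0], [-0.23, 0, 1.34], 0],
    [[-0.0006, -0.0005, 0], [-0.23, 0, 1.34], 0],
    [[-0.0006, -0.0005, 0], [-0.23, 0, 1.34], 0],
    [[-0.0006, -0.0005, 0], [-0.23, 0, 1.34], 0],
    [[-0.0006, -0.0005, 0], [-0.23, 0, 1.34], 0],
    [[-0.0006, -0.0005, 0], [-0.23, 0, 1.34], 0],
  ],
)

```text
t: 22.8
tool_pos: [0.4816, 0.0994, 0.0745]
tcp_rot: [-0.0, 0.7, 0.714, 0.001]
contact_force: [0.4, -0.1, 0.7]
opening: 0.0006
grip_force: 0.0
```

Request:
jog_arm(
  deltas=[
    [[0, 0, 0], [-0.4, 0, 0], 0],
    [[0, 0, 0], [-0.4, 0, 0], 0],
    [[0, 0, 0], [-0.4, 0, 0], 0],
    [[0, 0, 0], [-0.4, 0, 0], 0],
    [[0, 0, 0], [-0.4, 0, 0], 0],
    [[0, 0, 0], [-0.17, 0, 0], 0],
    [[0, 0, 0], [-0.17, 0, 0], 0],
    [[0, 0, 0], [-0.17, 0, 0], 0],
    [[0, 0, 0], [-0.17, 0, 0], 0],
  ],
)

```text
t: 23.55
tool_pos: [0.4825, 0.075, 0.0761]
tcp_rot: [-0.001, 0.7, 0.715, 0.003]
contact_force: [-0.1, 7.8, 1.8]
opening: 0.0008
grip_force: 3.9
```

Request:
jog_arm(
  deltas=[
    [[0, 0, 0], [-0.17, 0, 0], 0],
    [[0, 0, 0], [-0.17, 0, 0], 0],
    [[0, 0, 0], [-0.17, 0, 0], 0],
    [[0, 0, 0], [-0.1, 0, 0], 0],
    [[0, 0, 0], [-0.1, 0, 0], 0],
    [[0, 0, 0], [-0.1, 0, 0], 0],
  ],
)

```text
t: 24.05
tool_pos: [0.4826, 0.0677, 0.0761]
tcp_rot: [-0.001, 0.699, 0.715, 0.004]
contact_force: [-0.0, 7.8, 1.0]
opening: 0.0006
grip_force: 3.7
```

```bash
python3 m.py
```

```text
[[-0.0219  0.9998  0.0032  0.4826]
 [ 0.9997  0.0219  0.0071  0.0677]
 [ 0.0071  0.0034 -1.      0.0761]
 [ 0.      0.      0.      1.    ]] [-0.0194  7.8287  0.9867] 0.000550954239823017 24.05
y 0.02 ridge x 0.4808 top z 0.0953 57Traceback (most recent call last):
  File "m.py", line 9, in <module>
    o=arm.get_obs(); print(now(),o['contact_force'],o['opening'],o['t']); shaft()
                                                                          ~~~~~^^
  File "m.py", line 6, in shaft
    p=W[m&(abs(W[...,1]-y0)<.008)]; f=np.polyfit(p[:,0]-.483,p[:,2],2); xc=-f[1]/2/f[0]; print('y',y0,'ridge x',round(.483+xc,4),'top z',round(np.polyval(f,xc),4),len(p))
                                      ~~~~~~~~~~^^^^^^^^^^^^^^^^^^^^^^
    raise TypeError("expected non-empty vector for x")
TypeError: expected non-empty vector for x
```

Request:
jog_arm(
  deltas=[
    [[0, 0, 0], [-0.1, 0, 0], 0],
    [[0, 0, 0], [-0.1, 0, 0], 0],
    [[0, 0, 0], [-0.1, 0, 0], 0],
    [[0, 0, 0], [-0.1, 0, 0], 0],
  ],
)

```text
t: 24.43
tool_pos: [0.4826, 0.0638, 0.0761]
tcp_rot: [-0.001, 0.699, 0.715, 0.004]
contact_force: [-0.3, 7.9, 1.9]
opening: 0.0007
grip_force: 3.8
```

Request:
jog_arm(
  deltas=[
    [[0, 0, 0], [-0.1, 0, 0], 0],
    [[0, 0, 0], [-0.1, 0, 0], 0],
  ],
)

```text
t: 24.6
tool_pos: [0.4827, 0.0618, 0.0761]
tcp_rot: [-0.001, 0.699, 0.715, 0.004]
contact_force: [-0.4, 7.6, 1.6]
opening: 0.0006
grip_force: 3.8
```

Request:
jog_arm(
  deltas=[
    [[0, 0, 0], [-0.1, 0, 0], 0],
  ],
)

```text
t: 24.68
tool_pos: [0.4827, 0.0608, 0.0761]
tcp_rot: [-0.001, 0.699, 0.715, 0.004]
contact_force: [0.2, 7.3, 0.9]
opening: 0.0004
grip_force: 3.8
```

```bash
python3 - <<'E'
from h import *
o=arm.get_obs(); print(o['tool_pos'],o['contact_force'],o['t'])
t=cap('top'); save(t,'t5.png',(250,190,490,370),3)
E
```

```text
[0.48271667 0.06083074 0.07611289] [0.24591743 7.27192244 0.9019949 ] 24.6833
```

View pics/t5.png

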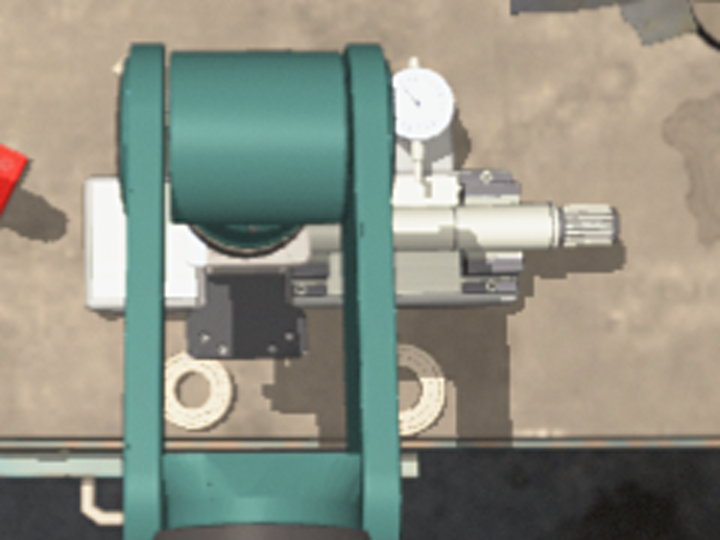

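The crop shows the shaft lying in both V's with its end at (618,225), overhanging the bed end at (519,235). I push on in small steps until the force rises.

Request:
jog_arm(
  deltas=[
    [[0, 0, 0], [-0.05, 0, 0], 0],
    [[0, 0, 0], [-0.05, 0, 0], 0],
  ],
)

```text
t: 24.9
tool_pos: [0.4827, 0.0601, 0.0761]
tcp_rot: [-0.002, 0.699, 0.715, 0.004]
contact_force: [-0.0, 9.0, 1.0]
opening: 0.0003
grip_force: 4.6
```

Request:
jog_arm(
  deltas=[
    [[0, 0, 0], [-0.05, 0, 0], 0],
    [[0, 0, 0], [-0.05, 0, 0], 0],
  ],
)

```text
t: 25.07
tool_pos: [0.4827, 0.0602, 0.0761]
tcp_rot: [-0.002, 0.699, 0.715, 0.005]
contact_force: [-0.7, 11.2, 1.1]
opening: 0.0007
grip_force: 5.9
```

Request:
jog_arm(
  deltas=[
    [[0, 0, 0], [-0.05, 0, 0], 0],
  ],
)

```text
t: 25.15
tool_pos: [0.4827, 0.0602, 0.0762]
tcp_rot: [-0.003, 0.699, 0.715, 0.005]
contact_force: [0.2, 12.9, 1.1]
opening: 0.0004
grip_force: 6.6
```

The tool stopped at y = 0.0602 and the force climbs without motion, so the flange is against the block. I back off and rise.

Request:
jog_arm(
  deltas=[
    [[0, 0, 0], [0.1, 0, 0], 0],
    [[0, 0, 0], [0.3, 0, 0], 0],
    [[0, 0, 0], [0.6, 0, 0], 0],
    [[0, 0, 0], [0.8, 0, 0], 0],
    [[0, 0, 0], [0.8, 0, 0], 0],
    [[0, 0, 0], [0.8, 0, 0], 0],
    [[0, 0, 0], [0, 0, -2], 0],
    [[0, 0, 0], [0, 0, -2.5], 0],
    [[0, 0, 0], [0, 0, -2.5], 0],
    [[0, 0, 0], [0, 0, -2.5], 0],
    [[0, 0, 0], [0, 0, -2.5], 0],
    [[0, 0, 0], [0, 0, -2.5], 0],
  ],
)

```text
t: 26.15
tool_pos: [0.4813, 0.0897, 0.2219]
tcp_rot: [0.0, 0.7, 0.715, 0.001]
contact_force: [0.2, 0.2, 1.0]
opening: 0.0001
grip_force: 0.0
```

Request:
jog_arm(
  deltas=[
    [[0, 0, 0], [3, 0, -1], 0],
    [[0, 0, 0], [3, 0, -1], 0],
    [[0, 0, 0], [3, 0, -1], 0],
    [[0, 0, 0], [3, 0, -1], 0],
    [[0, 0, 0], [3, 0, -1], 0],
    [[0, 0, 0], [3, 0, -1], 0],
    [[0, 0, 0], [3, 0, 0], 0],
    [[0, 0, 0], [3, 0, 0], 0],
    [[0, 0, 0], [0, 0, 0], 0],
  ],
)

```text
t: 26.9
tool_pos: [0.4752, 0.3342, 0.28]
tcp_rot: [-0.001, 0.698, 0.716, 0.001]
contact_force: [-1.2, -0.4, -0.7]
opening: 0.0009
grip_force: 0.0
```

```bash
python3 m.py; python3 - <<'E'
from h import *
t=cap('top'); save(t,'t6.png',(250,190,490,370),3); W=cloud(t)
m=(W[...,2]>.075)&(abs(W[...,0]-.486)<.012)&(W[...,1]<-.12)&(W[...,1]>-.25); print('end y',np.percentile(W[m][:,1],[0,2]))
E
```

```text
[[-0.0267  0.9996  0.0008  0.4752]
 [ 0.9996  0.0267  0.0032  0.3342]
 [ 0.0032  0.0009 -1.      0.28  ]
 [ 0.      0.      0.      1.    ]] [-1.1918 -0.3633 -0.6717] 0.000936639494763879 26.9
y 0.02 ridge x 0.4823 top z 0.0957 116
y -0.02 ridge x 0.4831 top z 0.0961 121
y -0.06 ridge x 0.4838 top z 0.0958 128
y -0.1 ridge x 0.4846 top z 0.0956 123
flange y [0.0389 0.0446 0.0501] z [0.1158 0.1198]
end y [-0.1843946  -0.18240811]
```

View pics/t6.png

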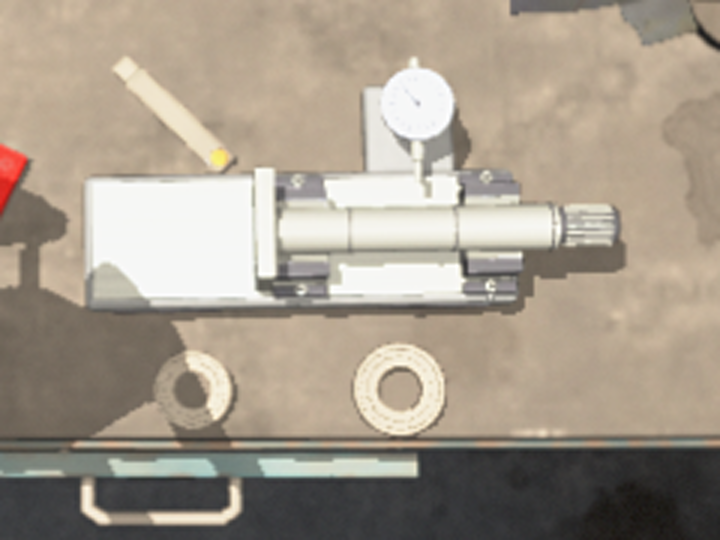

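The crop shows the shaft lying in both V's with its flange at (265,225) against the near block. The bearings, feeler and gauge have not moved, and the robot is clear. I hand in.

```bash
python3 -c "
from workcell import arm
print(arm.finish_job())"
```

```text
the job is handed in; nothing more can be done
None
```

The shaft was tipped gently into both V-blocks and pushed home with its flange against the near block; the gauge, bearings and feeler gauge looked undisturbed in the last picture, and I handed the job in at about 27 s (no verdict was returned).

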